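# Fit the moulding inserts in the snack press and start it

### The arm

A 7-joint arm with a two-finger parallel gripper is mounted at the origin on the work surface. World frame = base frame: x ahead of the robot, y to its left, z up, the work surface at z = 0. Lengths are in m, angles in rad, forces in N, time in s.
With the tool pointing down it reaches from about 0.4 to 0.85 m from the base axis. Payload 4.5 kg.
Tool frame: the origin (TCP) lies on the centre line of the jaws, within the pads' length; the fingertips stand 11 mm ahead of it and the grasp point (between the pads) lies 8 mm behind it; z points along the fingers, x is the direction in which the jaws open and shut, and the axes are right-handed (so a half turn about z gives the same grasp; the last joint's range is limited). The gripper opens to 88 mm and grips with 3 to 60 N. Pads are 18 mm wide; open, the fingers measure 123 mm over their backs; the gripper's body (75 mm by 187 mm) begins 45 mm behind the grasp point.
Start: joints at [-1.103, 0.689, -0.195, 1.565, 0.157, 0.902, -0.215], TCP at [0.263, 0.567, 0.25] pointing down, gripper open.
Joint ranges: [-3.01, 3.01], [-0.46, 2.08], [-1.47, 1.51], [0.13, 2.56], [-1, 4.14], [0.04, 2.09], [-2.66, 2.66]. Speed limits (rad/s): [2.57, 2.57, 3.14, 3.14, 3.14, 3.14, 3.14].

### API

Orientations are given as a unit quaternion [x, y, z, w].
In Python, from plant import r, vision, order, nets gives the robot as it stands.
- The arm moves only by the tool send_rows, never from a script. Its argument "series" is a list of rows, each an object with "delta_pos": the shift along the tool's x, y, z in cm, a list of three; "turn": the turn about the tool's z in degrees; "jaw": the closure, from 0 (fully open) to 1 (shut). In form: [{"delta_pos": [x, y, z], "turn": turn, "jaw": jaw}, ...]. A call has 1 to 8 rows; each row is the pose to reach, as a shift and turn from the pose commanded when the call began, along the tool's axes at that moment; what a row does not reach only later rows make up. A row lasts 1/12 s, in which the tool goes at most 41.7 mm and 7.16 degrees, less where a joint would pass 70% of its speed; a pose out of reach is approached as far as the arm can. A call with a gripper value outside its range is refused whole. The fingers move at their own pace and stop on an object; "force" is the grip in N (left out, the last holds). Time passes only in rows, so rows that repeat a pose let the fingers close. It gives the time, the measured TCP pose, the force and the opening at its end, in the units of the state.
- r.get_state(): the state, without advancing time (a new reading comes with each control period).
- vision.snapshot(name): name is "scene" or "top"; returns the picture (384x512x3 uint8, blue, green, red); there is no depth.
- vision.camera_params(name): a dict with "intrinsics" (3x3 intrinsics, pixels), "extrinsics" (4x4, takes a point from world to camera coordinates). Camera axes: x right, y down, z forward; pixel columns grow to the right and rows downward; lengths in m; the calibration is good to about 2 mm. A picture is of the moment at which its call begins. camera_params takes no time and is no camera call.
- order.finish_job(): hands the job in, once; it reports no verdict.
Trained networks look in the newest picture that a camera, given by its name, has taken for a name from the list of things; names that differ only in an ending like _2 or _b are one class to them, and where a whole thing is asked for, a point or a joint stands for the part that bears it (a point fixed in the world has none). Each returns a list of dicts, best first, with "score" (0 to 1); they miss things now and then, are a little off and sometimes report something else, mostly with a low value. They report only what shows in the picture. A call takes as long as a camera call. They do not tell look-alikes from the thing itself.
- nets.boxes_of(camera, label): "location" ([row, column] as shares, 0 to 1, of the picture: columns of its width, rows of its height, amid what is visible of it).
- nets.trace(camera, label): "region" (384x512 bool, what is visible of it) and "location" ([row, column] as shares, 0 to 1, of the picture: columns of its width, rows of its height, amid what is visible of it).
The state is a dict: "clock": time; "q": joint angles; "qd": joint speeds; "joint_torque": joint torques, N m; "tool_pos": TCP position; "eef_rot": TCP orientation; "contact_force": force on the tool from outside, world axes, zero at the start; "moment": the same for the moment, N m; "opening": opening from 0.0 (shut) to 1.0 (fully open).
Only numpy, scipy, OpenCV 4.12 (cv2) and the standard library are available. Lean on these libraries where they do the work, as an engineer would, in place of code of your own. Each camera call takes 0.05 s, during which the arm holds its last target.

### The job

Get the snack press ready: first take the bamboo spatula off it and lay it in the white spoon rest, then seat every copper insert that is on the counter flush in the cavity of its own outline, fin up. When all of them are in, press the green, then the yellow, then the red button, each all the way down, one at a time. Leave the other things on the counter as they are.

Things in the scene. Friction and masses are not known exactly. Their poses are not given: they have to be found in the camera images.
- press: base of a countertop snack press, fixed: a bare aluminium die block 190 x 190 mm, 30 mm high, with four cavities sunk in its top, and joined to its +y side a white control strip (190 along x, 70 wide) of the same height with three buttons in a row. Origin: centre of the underside of the die block; z up, x towards the far side at yaw 0.
- cavity_large_disc (a point): centre of the mouth (at the block's top face) of the cavity for the large disc insert: same outline as the insert and 1.5 mm larger all round, 12 mm deep with a flat floor; its axes are those of the press.
- cavity_small_disc (a point): centre of the mouth (at the block's top face) of the cavity for the small disc insert: same outline as the insert and 1.5 mm larger all round, 12 mm deep with a flat floor; its axes are those of the press.
- cavity_square (a point): centre of the mouth (at the block's top face) of the cavity for the square insert: same outline as the insert and 1.5 mm larger all round, 12 mm deep with a flat floor; its axes are those of the press.
- cavity_oblong (a point): centre of the mouth (at the block's top face) of the cavity for the oblong insert: same outline as the insert and 1.5 mm larger all round, 12 mm deep with a flat floor; its axes are those of the press (long side along the press's x axis).
- insert_large_disc: copper-coloured moulding insert, 76 mm round, plate 12 mm thick, about 0.2 kg. Standing on its middle is a black upright fin to hold it by, 40 long (along the insert's x axis), 10 thick (y) and 30 tall (from 12 to 42 mm above the underside). Origin: centre of the underside, z up. May be absent.
- insert_small_disc: copper-coloured moulding insert, 56 mm round, plate 12 mm thick, about 0.2 kg. Standing on its middle is a black upright fin to hold it by, 40 long (along the insert's x axis), 10 thick (y) and 30 tall (from 12 to 42 mm above the underside). Origin: centre of the underside, z up. May be absent.
- insert_square: copper-coloured moulding insert, 62 x 62 mm square, plate 12 mm thick, about 0.2 kg. Standing on its middle is a black upright fin to hold it by, 40 long (along the insert's x axis), 10 thick (y) and 30 tall (from 12 to 42 mm above the underside). Origin: centre of the underside, z up. May be absent.
- insert_oblong: copper-coloured moulding insert, 80 (x) by 44 (y) mm oblong rectangle, plate 12 mm thick, about 0.2 kg. Standing on its middle is a black upright fin to hold it by, 40 long (along the insert's x axis), 10 thick (y) and 30 tall (from 12 to 42 mm above the underside). Origin: centre of the underside, z up. May be absent.
- btn_green_top (a point): centre of the top of the green push button (cap 34 mm across) on the control strip; which of the three places it has varies.
- btn_green (a joint): travel of the green button: 0 up, 0.006 m fully down (about 5 N); it springs back.
- btn_yellow_top (a point): centre of the top of the yellow push button (cap 34 mm across) on the control strip; which of the three places it has varies.
- btn_yellow (a joint): travel of the yellow button: 0 up, 0.006 m fully down (about 5 N); it springs back.
- btn_red_top (a point): centre of the top of the red push button (cap 34 mm across) on the control strip; which of the three places it has varies.
- btn_red (a joint): travel of the red button: 0 up, 0.006 m fully down (about 5 N); it springs back.
- spatula: bamboo spatula, 200 mm long, 60 g, at first lying across the cavities: handle 130 long, 20 wide, 14 thick towards -x, from x = -100 to +30 mm; blade 70 long, 50 wide, 8 thick from x = +30 to +100. Origin: middle of its length, on the underside; x along it towards the blade, z up when it lies right.
- rest: white ceramic spoon rest, fixed: an open tray 240 (x) by 110 (y), 18 high, walls and floor 5 mm thick. Origin: centre of its underside.
- canister: closed blue ceramic canister, 100 across, 150 tall (mm); a bystander to be left alone. Origin: centre of the underside.
- stopper: green glass cruet stopper standing up, 42 across, 68 tall (mm); a bystander to be left alone. Origin: centre of the underside.
- spice_jar: amber spice jar with red cap, 48 across, 85 tall (mm); a bystander to be left alone. Origin: centre of the underside.
- mug: terracotta mug, 80 across, 90 tall, handle at its +y (mm); a bystander to be left alone. Origin: centre of the underside.
- pepper_mill: dark wooden pepper mill, 56 across, 185 tall (mm); a bystander to be left alone. Origin: centre of the underside.
- salt_tin: steel salt tin, 60 across, 55 tall (mm); a bystander to be left alone. Origin: centre of the underside.
There are look-alikes about, which are no part of the job. Leave any pink or purple look-alike of the insert_oblong alone. There is more than one size of the spatula; the one meant has the size given above.

How it is judged:
By the outcome, as a careful person would: the job done as asked, in the order asked, and still so for the second after the job is handed in, with the robot touching nothing.
Of insert_large_disc, insert_small_disc, insert_square, insert_oblong only 3 to 4 are there at a start; the rules pass over those that are not, and their reading is None.
At some moment in a run one of insert_large_disc, insert_small_disc, insert_square, insert_oblong may be knocked a few centimetres aside while the robot is not near it.
Once in a run the grip may slacken for a moment while it holds something.
It also fails if it takes over 210 s, if anything falls off the work surface, if the arm or the gripper's body presses on something with over 40 N, if the wrist force passes 120 N, or if a joint passes its speed limit or range.

## Working session

There is one attempt and no reset: what is moved stays moved. The work goes in short steps, Python scripts to look and compute and a tool call to move; the robot and the scene stay as the last step left them, time stands still between calls to the robot, and variables do not carry over. Pictures are saved under pics/ and viewed, and the job is handed in when it is done.

Besides the shell and the picture viewer there is one more tool, called after ">>>" as name(argument=value, ...) on one line, values as JSON. send_rows: Moves the arm, as the interface text tells. Its arguments: {"type":"object","properties":{"series":{"type":"array"},"force":{"type":"number"}},"required":["series"]}

```bash
ls; mkdir -p pics; python3 - <<'E'
from plant import r, vision, order, nets
import cv2
print(r.get_state())
for n in ("scene","top"):
    im=vision.snapshot(n); cv2.imwrite(f"pics/{n}0.png",cv2.resize(im,(800,600),interpolation=cv2.INTER_CUBIC))
    print(vision.camera_params(n))
E
```

```text
pics
{'clock': 0.0, 'q': array([-1.10319618,  0.68996813, -0.19448995,  1.566312  ,  0.15732819,
        0.90245028, -0.21508869]), 'qd': array([ 0.00012648,  0.00010938, -0.00098089, -0.00067509, -0.00036105,
       -0.00169698,  0.00070133]), 'joint_torque': array([ 4.91746014e-04, -5.27564156e+01, -1.26620583e+00, -1.53433979e+01,
       -5.24853403e-02,  6.46597429e-03,  1.71063621e-04]), 'tool_pos': array([0.26251611, 0.56655674, 0.24892781]), 'eef_rot': array([ 8.42685765e-01,  5.38404996e-01, -6.90188344e-04,  5.34258874e-04]), 'contact_force': array([0.18499847, 1.12954572, 0.24112935]), 'moment': array([ 0.01002014,  0.01755334, -0.03584146]), 'opening': 1.0069580580229058}
{'intrinsics': array([[366.6811625 ,   0.        , 251.46637306],
       [  0.        , 366.6811625 , 197.85179614],
       [  0.        ,   0.        ,   1.        ]]), 'extrinsics': array([[ 5.60416919e-01,  8.28209883e-01, -1.12574514e-03,
        -3.13325050e-01],
       [ 5.76934848e-01, -3.91363507e-01, -7.16924533e-01,
        -2.35029630e-01],
       [-5.94204559e-01,  4.01127156e-01, -6.97149873e-01,
         1.44733254e+00],
       [ 0.00000000e+00,  0.00000000e+00,  0.00000000e+00,
         1.00000000e+00]])}
{'intrinsics': array([[478.46992587,   0.        , 259.30522141],
       [  0.        , 478.46992587, 193.77382055],
       [  0.        ,   0.        ,   1.        ]]), 'extrinsics': array([[ 0.00144671, -0.99993535,  0.01127883,  0.03727311],
       [-0.98321872, -0.00347989, -0.18239746,  0.47656479],
       [ 0.18242492, -0.01082568, -0.98316019,  1.36153437],
       [ 0.        ,  0.        ,  0.        ,  1.        ]])}
```

View pics/top0.png

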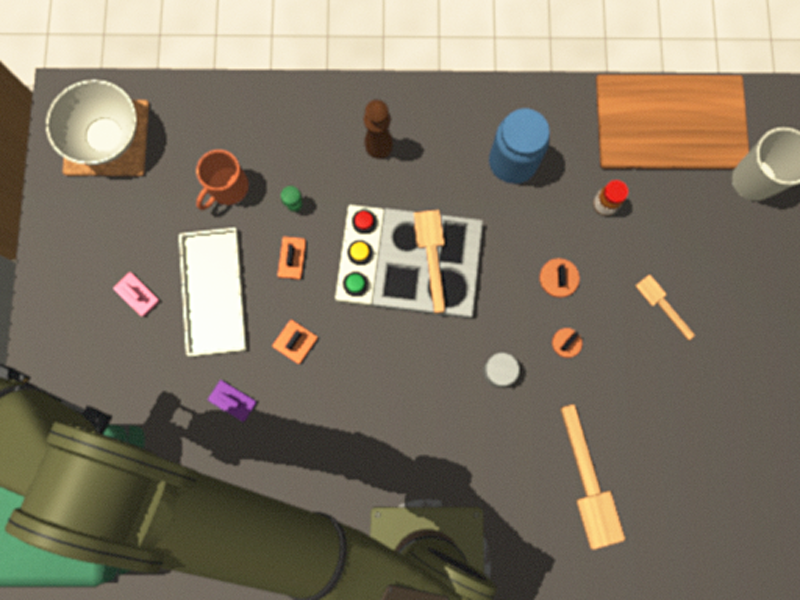

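View pics/scene0.png

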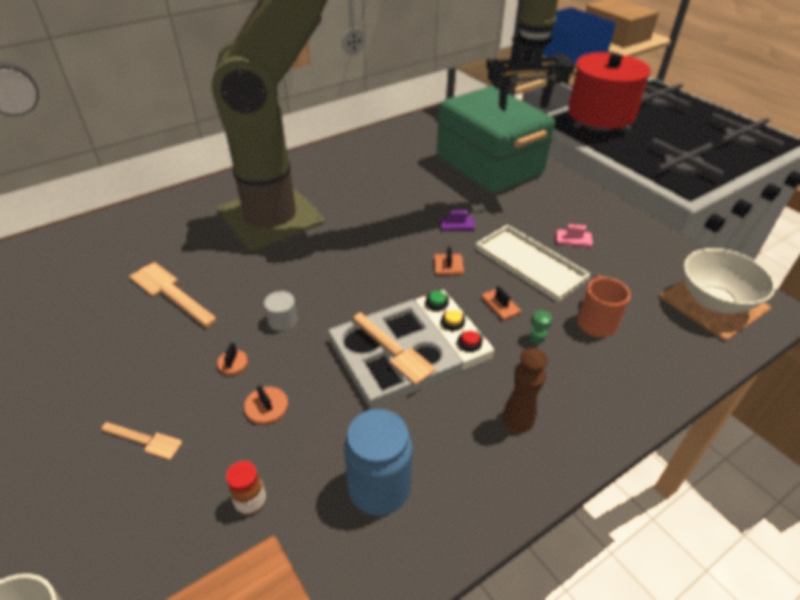

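Candidates in the 800x600 top view:
- **Spatulas:** one across the press (430,260), a small one (665,307), a large one (600,500). The one meant lies on the press.
- **Oblongs:** copper (291,258), pink (136,293), purple (232,400). The copper one is meant.
- **Other inserts:** square (295,341), large disc (560,278), small disc (567,343). All four inserts are present.

Next I'll check crops and fit the poses.

```bash
cat > h.py <<'E'
import numpy as np, cv2
from scipy.optimize import minimize
from plant import r, vision, order, nets
P={n:vision.camera_params(n) for n in("scene","top")}
def proj(n,X):
    X=np.atleast_2d(X); E=P[n]["extrinsics"];K=P[n]["intrinsics"]
    c=X@E[:3,:3].T+E[:3,3]; u=c@K.T; return u[:,:2]/u[:,2:]
def ray(n,px,z):
    E=P[n]["extrinsics"];K=P[n]["intrinsics"]
    C=-E[:3,:3].T@E[:3,3]; d=E[:3,:3].T@np.linalg.inv(K)@np.array([px[0],px[1],1.]); return C+d*(z-C[2])/d[2]
def box(x0,x1,y0,y1,z0,z1): return np.array([[x,y,z] for x in(x0,x1) for y in(y0,y1) for z in(z0,z1)])/1000.
def cyl(rad,z0,z1):
    a=np.linspace(0,2*np.pi,48,endpoint=False); return np.array([[rad*np.cos(t),rad*np.sin(t),z] for t in a for z in(z0,z1)])/1000.
FIN=box(-20,20,-5,5,12,42)
PARTS={'insert_large_disc':[(cyl(38,0,12),1),(FIN,0)],'insert_small_disc':[(cyl(28,0,12),1),(FIN,0)],
'insert_square':[(box(-31,31,-31,31,0,12),1),(FIN,0)],'insert_oblong':[(box(-40,40,-22,22,0,12),1),(FIN,0)],
'spatula':[(box(30,100,-25,25,0,8),1),(box(-100,30,-10,10,0,14),1)],
'rest':[(box(-120,120,-55,55,0,18),1)],
'press':[(box(-95,95,-95,165,0,30),1)]}
SS=8
def render(n,parts,p,z,win):
    x0,y0,x1,y1=win; im=np.zeros(((y1-y0)*SS,(x1-x0)*SS),np.uint8)
    c,s=np.cos(p[2]),np.sin(p[2])
    for V,val in parts:
        W=np.c_[p[0]+c*V[:,0]-s*V[:,1],p[1]+s*V[:,0]+c*V[:,1],V[:,2]+z]
        uv=(proj(n,W)-[x0,y0]+0.5)*SS-0.5
        h=cv2.convexHull((uv*16).astype(np.float32)).round().astype(np.int32)
        cv2.fillConvexPoly(im,h,255*val,cv2.LINE_AA,4)
    return cv2.GaussianBlur(cv2.resize(im.astype(np.float32)/255,None,fx=1/SS,fy=1/SS,interpolation=cv2.INTER_AREA),(0,0),0.6)
def chan(im,kind):
    f=im.astype(np.float32); b,g,rr=f[...,0],f[...,1],f[...,2]
    if kind=='orange': return rr-b
    if kind=='wood': return rr
    if kind=='white': return b
def fit(name,p0,z,kind,cams=("top","scene"),ims=None,pad=12,free=3):
    ims=ims or {n:vision.snapshot(n) for n in cams}; D={}
    for n in cams:
        c=proj(n,[p0[0],p0[1],z])[0]; V=np.vstack([v for v,_ in PARTS[name]]); R=np.abs(V[:,:2]).max()*1.3
        uv=proj(n,[[p0[0]+a,p0[1]+b,z] for a in(-R,R) for b in(-R,R)])
        lo=np.maximum(uv.min(0).astype(int)-pad,0); hi=np.minimum(uv.max(0).astype(int)+pad,[512,384])
        D[n]=((lo[0],lo[1],hi[0],hi[1]),chan(ims[n],kind)[lo[1]:hi[1],lo[0]:hi[0]])
    def cost(p):
        t=0
        for n,(w,I) in D.items():
            m=render(n,PARTS[name],p,z,w)
            A=np.c_[m.ravel(),np.ones(m.size)]; co,*_=np.linalg.lstsq(A,I.ravel(),rcond=None)
            t+=((A@co-I.ravel())**2).sum()/((I-I.mean())**2).sum()
        return t/len(D)
    best=None
    for dy in ([0] if free==3 else [0]):
        q=np.array(p0,float); S=np.array([[0,0,0],[.006,0,0],[0,.006,0],[0,0,.12]])+q
        o=minimize(cost,q,method='Nelder-Mead',options=dict(initial_simplex=S,xatol=5e-5,fatol=1e-6,maxiter=250))
        if best is None or o.fun<best.fun:best=o
    return best.x,best.fun
E
python3 - <<'E'
from h import *
ims={n:vision.snapshot(n) for n in("top","scene")}
cv2.imwrite("pics/crop1.png",cv2.resize(ims["top"][120:240,170:410],None,fx=3.3,fy=3.3,interpolation=cv2.INTER_CUBIC))
f=0.64
for n,px,z in [('oblong',(291,258),0.01),('square',(295,341),.01),('large',(560,278),.01),('small',(567,343),.01),('spat',(431,260),.04),('rest',(212,292),.018),('press',(429,262),.03),('canister',(519,145),.07),('mug',(220,185),.05),('stopper',(291,198),.04),('mill',(378,145),.05),('jar',(607,205),.03),('salt',(504,370),.05),('btnG',(355,284),.035),('btnY',(360,252),.035),('btnR',(365,221),.035)]:
    print(n,ray("top",(px[0]*f,px[1]*f),z).round(3))
E
```

```text
oblong [0.57 0.26 0.01]
square [0.408 0.248 0.01 ]
large [ 0.533 -0.263  0.01 ]
small [ 0.406 -0.271  0.01 ]
spat [ 0.56  -0.011  0.04 ]
rest [0.501 0.408 0.018]
press [ 0.559 -0.007  0.03 ]
canister [ 0.781 -0.18   0.07 ]
mug [0.704 0.395 0.05 ]
stopper [0.682 0.259 0.04 ]
mill [0.787 0.092 0.05 ]
jar [ 0.674 -0.355  0.03 ]
salt [ 0.35  -0.144  0.05 ]
btnG [0.514 0.134 0.035]
btnY [0.577 0.125 0.035]
btnR [0.638 0.116 0.035]
```

View pics/crop1.png

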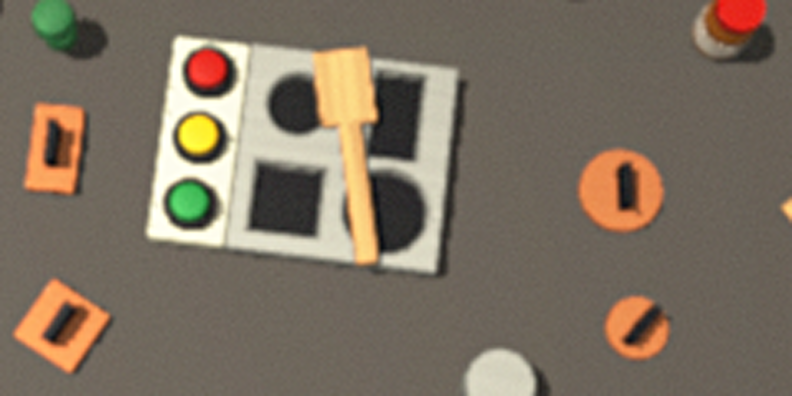

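The crop shows the spatula lying blade-up across the press. The oblong is at left, the square below it, and the two discs are at right. All four inserts are copper.

```bash
python3 - <<'E'
from h import *
ims={n:vision.snapshot(n) for n in("top","scene")}
for n,p,z,k in [('spatula',(.56,-.011,.12),.03,'orange'),('rest',(.5,.408,1.57*0+.0),0,'white'),('insert_oblong',(.57,.26,-.1),0,'orange'),('insert_square',(.408,.248,-.6),0,'orange'),('insert_large_disc',(.533,-.263,0),0,'orange'),('insert_small_disc',(.406,-.271,-.8),0,'orange')]:
    for c in (("top",),("scene",),("top","scene")):
        x,f=fit(n,p,z,k,cams=c,ims=ims); print(n,c,x.round(4),round(f,4))
E
```

```text
spatula ('top',) [ 0.5608 -0.013   0.1206] 0.5367
spatula ('scene',) [ 0.5599 -0.0085  0.1105] 0.7187
spatula ('top', 'scene') [ 0.5607 -0.0121  0.1213] 0.6392
rest ('top',) [0.5057 0.413  0.1157] 0.189
rest ('scene',) [0.5018 0.4208 0.1127] 0.4939
rest ('top', 'scene') [0.5053 0.4138 0.1182] 0.3512
insert_oblong ('top',) [ 0.5731  0.2602 -0.0946] 0.0722
insert_oblong ('scene',) [ 0.5709  0.266  -0.1416] 0.7676
insert_oblong ('top', 'scene') [ 0.573   0.2607 -0.0932] 0.438
insert_square ('top',) [ 0.408   0.2492 -0.5835] 0.065
insert_square ('scene',) [ 0.4049  0.255  -0.6062] 0.1846
insert_square ('top', 'scene') [ 0.4079  0.2505 -0.5929] 0.1582
insert_large_disc ('top',) [ 0.5353 -0.2615  0.039 ] 0.022
insert_large_disc ('scene',) [ 0.5331 -0.258  -0.0805] 0.2901
insert_large_disc ('top', 'scene') [ 0.5349 -0.2604 -0.0036] 0.1776
insert_small_disc ('top',) [ 0.4075 -0.272  -0.7212] 0.041
insert_small_disc ('scene',) [ 0.4044 -0.2673 -0.678 ] 0.4673
insert_small_disc ('top', 'scene') [ 0.4069 -0.2704 -0.6915] 0.292
```

```bash
cat > pl.py <<'E'
import sys,numpy as np
from plant import r
from scipy.spatial.transform import Rotation as Ro
def plan(x,y,z,phi,show=True):
    s=r.get_state(); R=Ro.from_quat(s['eef_rot']).as_matrix(); p=s['tool_pos']
    d=R.T@(np.array([x,y,z])-p)*100; f=np.degrees(np.arctan2(R[1,0],R[0,0]))
    t=((f-phi+90)%180)-90
    print("t=%.1f at"%s['clock'],p.round(4),"phi %.1f"%f,"q7 %.2f"%s['q'][6],"open %.3f"%s['opening'],"F",s['contact_force'].round(1),"tilt",R[:,2].round(3))
    print("delta_cm",d.round(2),"turn %.1f"%t)
if __name__=="__main__":
    a=[float(v) for v in sys.argv[1:]]
    plan(*a)
E
python3 pl.py .5687 -.012 .25 96.9
```

```text
t=0.3 at [0.2626 0.5669 0.2494] phi 65.1 q7 -0.22 open 0.997 F [-0.7 -0.7 -0.9] tilt [-0.    -0.001 -1.   ]
delta_cm [-3.967e+01  5.211e+01 -3.000e-02] turn -31.8
```

>>> send_rows(series=[{"delta_pos": [-39.7, 52.1, 0], "turn": -31.8, "jaw": 0.5}, {"delta_pos": [-39.7, 52.1, 0], "turn": -31.8, "jaw": 0.5}, {"delta_pos": [-39.7, 52.1, 0], "turn": -31.8, "jaw": 0.5}, {"delta_pos": [-39.7, 52.1, 0], "turn": -31.8, "jaw": 0.5}, {"delta_pos": [-39.7, 52.1, 0], "turn": -31.8, "jaw": 0.5}, {"delta_pos": [-39.7, 52.1, 0], "turn": -31.8, "jaw": 0.5}, {"delta_pos": [-39.7, 52.1, 0], "turn": -31.8, "jaw": 0.5}, {"delta_pos": [-39.7, 52.1, 0], "turn": -31.8, "jaw": 0.5}], force=20)

```text
clock: 0.97
tool_pos: [0.4191, 0.2704, 0.2499]
eef_rot: [0.663, 0.749, 0.0, 0.0]
contact_force: [0.5, -0.1, 0.6]
opening: 0.499
```

```bash
python3 pl.py .5687 -.012 .12 96.9
```

```text
t=1.0 at [0.4191 0.2704 0.2499] phi 96.9 q7 0.70 open 0.499 F [ 0.5 -0.1  0.6] tilt [ 0.  0. -1.]
delta_cm [-29.85  11.43  12.99] turn 0.0
```

>>> send_rows(series=[{"delta_pos": [-29.8, 11.4, 10], "turn": 0, "jaw": 0.5}, {"delta_pos": [-29.8, 11.4, 10], "turn": 0, "jaw": 0.5}, {"delta_pos": [-29.8, 11.4, 10], "turn": 0, "jaw": 0.5}, {"delta_pos": [-29.8, 11.4, 10], "turn": 0, "jaw": 0.5}, {"delta_pos": [-29.8, 11.4, 10], "turn": 0, "jaw": 0.5}, {"delta_pos": [-29.8, 11.4, 10], "turn": 0, "jaw": 0.5}, {"delta_pos": [-29.8, 11.4, 10], "turn": 0, "jaw": 0.5}, {"delta_pos": [-29.8, 11.4, 10], "turn": 0, "jaw": 0.5}])

```text
clock: 1.63
tool_pos: [0.5678, -0.0108, 0.1495]
eef_rot: [0.663, 0.749, 0.0, 0.0]
contact_force: [1.2, 0.5, -0.1]
opening: 0.502
```

```bash
python3 pl.py .5687 -.012 .045 96.9;  python3 - <<'E'
from h import *
im=vision.snapshot("scene"); cv2.imwrite("pics/s1.png",cv2.resize(im[150:300,180:350],None,fx=4,fy=4,interpolation=cv2.INTER_CUBIC))
E
```

```text
t=1.6 at [ 0.5678 -0.0108  0.1495] phi 96.9 q7 1.20 open 0.502 F [ 1.2  0.5 -0.1] tilt [ 0.  0. -1.]
delta_cm [-0.13  0.07 10.45] turn 0.0
```

View pics/s1.png

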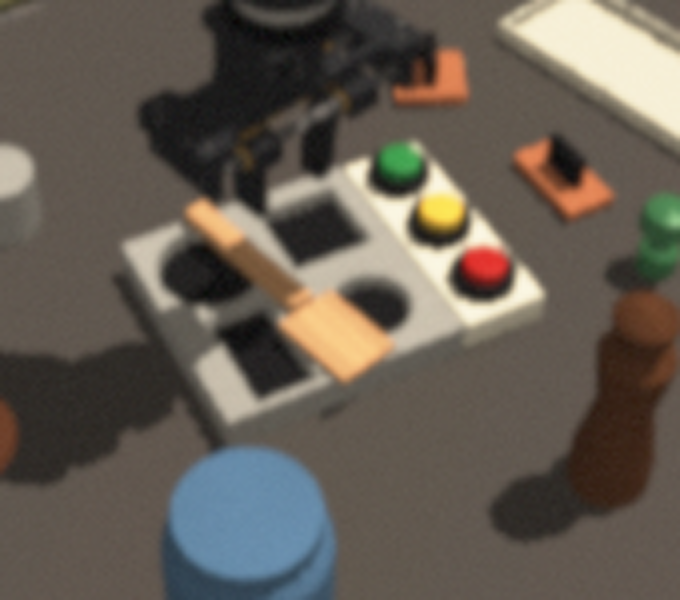

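>>> send_rows(series=[{"delta_pos": [-0.13, 0.07, 4], "turn": 0, "jaw": 0.5}, {"delta_pos": [-0.13, 0.07, 8], "turn": 0, "jaw": 0.5}, {"delta_pos": [-0.13, 0.07, 10.4], "turn": 0, "jaw": 0.5}, {"delta_pos": [-0.13, 0.07, 10.4], "turn": 0, "jaw": 0.9}, {"delta_pos": [-0.13, 0.07, 10.4], "turn": 0, "jaw": 0.9}, {"delta_pos": [-0.13, 0.07, 10.4], "turn": 0, "jaw": 0.9}, {"delta_pos": [-0.13, 0.07, 10.4], "turn": 0, "jaw": 0.9}, {"delta_pos": [-0.13, 0.07, 10.4], "turn": 0, "jaw": 0.9}], force=25)

```text
clock: 2.35
tool_pos: [0.5682, -0.0099, 0.0466]
eef_rot: [0.663, 0.749, 0.0, 0.0]
contact_force: [0.6, 0.2, -0.7]
opening: 0.226
```

>>> send_rows(series=[{"delta_pos": [0, 0, 0], "turn": 0, "jaw": 0.9}, {"delta_pos": [0, 0, -2], "turn": 0, "jaw": 0.9}, {"delta_pos": [0, 0, -4], "turn": 0, "jaw": 0.9}, {"delta_pos": [0, 0, -8], "turn": 0, "jaw": 0.9}, {"delta_pos": [0, 0, -10], "turn": 0, "jaw": 0.9}])

```text
clock: 2.77
tool_pos: [0.5689, -0.0097, 0.1492]
eef_rot: [0.663, 0.749, 0.001, 0.001]
contact_force: [0.3, -1.0, 0.1]
opening: 0.221
```

```bash
python3 pl.py .509 .4145 .15 96.6;  python3 - <<'E'
from h import *
im=vision.snapshot("scene"); cv2.imwrite("pics/s2.png",cv2.resize(im[100:300,180:400],None,fx=3,fy=3,interpolation=cv2.INTER_CUBIC))
E
```

```text
t=2.8 at [ 0.5689 -0.0097  0.1492] phi 97.0 q7 1.20 open 0.221 F [ 0.3 -1.   0.1] tilt [ 0.003  0.    -1.   ]
delta_cm [42.84 -0.81 -0.08] turn 0.4
```

View pics/s2.png

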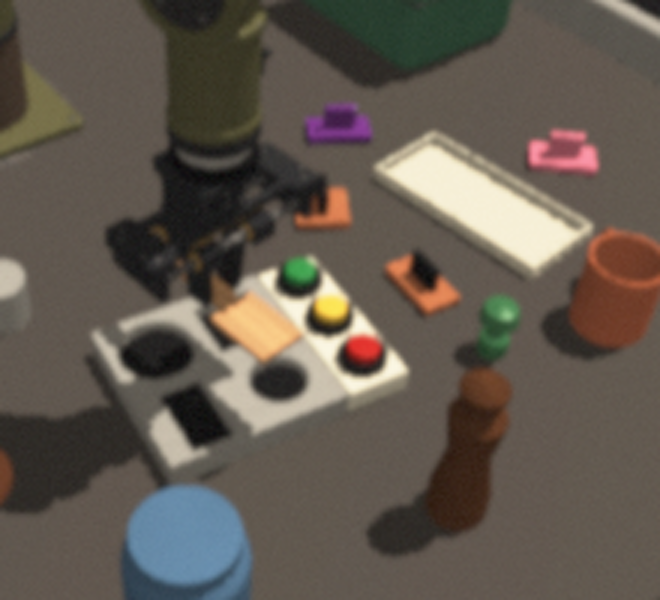

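>>> send_rows(series=[{"delta_pos": [3, 0, 0], "turn": 0, "jaw": 0.9}, {"delta_pos": [7, -0.1, 0], "turn": 0.4, "jaw": 0.9}, {"delta_pos": [11, -0.3, 0], "turn": 0.4, "jaw": 0.9}, {"delta_pos": [15, -0.4, 0], "turn": 0.4, "jaw": 0.9}, {"delta_pos": [19, -0.5, 0], "turn": 0.4, "jaw": 0.9}, {"delta_pos": [23, -0.6, 0], "turn": 0.4, "jaw": 0.9}, {"delta_pos": [27, -0.7, 0], "turn": 0.4, "jaw": 0.9}, {"delta_pos": [31, -0.8, 0], "turn": 0.4, "jaw": 0.9}])

```text
clock: 3.48
tool_pos: [0.5218, 0.2985, 0.1461]
eef_rot: [0.666, 0.746, -0.0, 0.0]
contact_force: [0.8, 0.2, -0.8]
opening: 0.221
```

>>> send_rows(series=[{"delta_pos": [4, 0, 0], "turn": 0, "jaw": 0.9}, {"delta_pos": [8, 0, 0], "turn": 0, "jaw": 0.9}, {"delta_pos": [10, 0, 0], "turn": 0, "jaw": 0.9}, {"delta_pos": [11.8, 0, 0], "turn": 0, "jaw": 0.9}, {"delta_pos": [11.8, 0, 0], "turn": 0, "jaw": 0.9}, {"delta_pos": [11.8, 0, 0], "turn": 0, "jaw": 0.9}])

```text
clock: 3.98
tool_pos: [0.5084, 0.4142, 0.1458]
eef_rot: [0.665, 0.747, -0.0, 0.0]
contact_force: [-0.5, -0.0, -0.6]
opening: 0.223
```

```bash
python3 pl.py .509 .4145 .024 96.6;  python3 - <<'E'
from h import *
ims={n:vision.snapshot(n) for n in("top","scene")}
a=cv2.resize(ims["scene"][50:230,230:440],None,fx=2.5,fy=2.5,interpolation=cv2.INTER_CUBIC)
b=cv2.resize(ims["top"][120:300,80:270],None,fx=2.5,fy=2.5,interpolation=cv2.INTER_CUBIC)
cv2.imwrite("pics/s3.png",cv2.resize(np.hstack([a,b]),None,fx=.78,fy=.78))
E
```

```text
t=4.0 at [0.5084 0.4142 0.1458] phi 96.6 q7 0.65 open 0.223 F [-0.5 -0.  -0.6] tilt [-0. -0. -1.]
delta_cm [ 0.03  0.06 12.18] turn 0.0
```

View pics/s3.png

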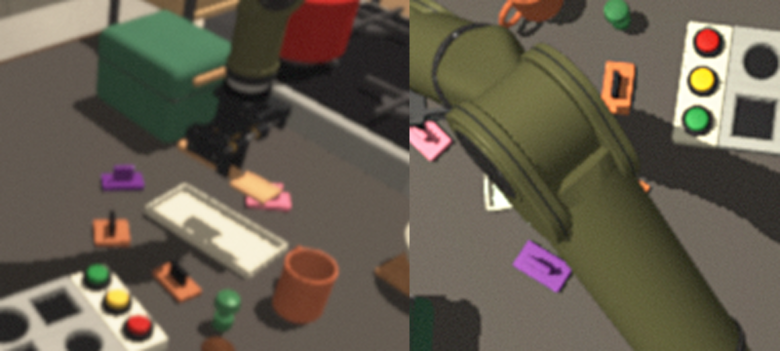

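>>> send_rows(series=[{"delta_pos": [0, 0.1, 4], "turn": 0, "jaw": 0.9}, {"delta_pos": [0, 0.1, 7], "turn": 0, "jaw": 0.9}, {"delta_pos": [0, 0.1, 9], "turn": 0, "jaw": 0.9}, {"delta_pos": [0, 0.1, 10.5], "turn": 0, "jaw": 0.9}, {"delta_pos": [0, 0.1, 11.5], "turn": 0, "jaw": 0.9}, {"delta_pos": [0, 0.1, 12.2], "turn": 0, "jaw": 0.9}, {"delta_pos": [0, 0.1, 12.2], "turn": 0, "jaw": 0.9}])

```text
clock: 4.67
tool_pos: [0.5101, 0.4132, 0.0233]
eef_rot: [0.666, 0.746, -0.001, 0.0]
contact_force: [-0.6, 0.6, -1.2]
opening: 0.226
```

```bash
python3 pl.py .509 .4145 .024 96.6;  python3 - <<'E'
from h import *
ims={n:vision.snapshot(n) for n in("top","scene")}
cv2.imwrite("pics/s4.png",cv2.resize(ims["scene"][80:230,250:440],None,fx=4,fy=4,interpolation=cv2.INTER_CUBIC))
E
```

```text
t=4.7 at [0.5101 0.4132 0.0233] phi 96.5 q7 0.59 open 0.226 F [-0.6  0.6 -1.2] tilt [-0.001 -0.001 -1.   ]
delta_cm [ 0.14 -0.1  -0.07] turn -0.1
```

View pics/s4.png

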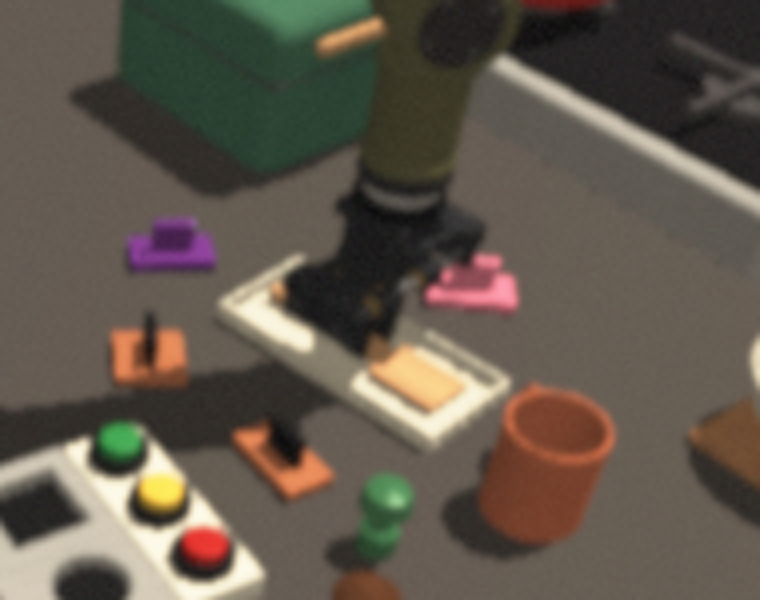

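>>> send_rows(series=[{"delta_pos": [0, 0, 0], "turn": 0, "jaw": 0.65}, {"delta_pos": [0, 0, 0], "turn": 0, "jaw": 0.65}, {"delta_pos": [0, 0, 0], "turn": 0, "jaw": 0.65}, {"delta_pos": [0, 0, -2], "turn": 0, "jaw": 0.65}, {"delta_pos": [0, 0, -6], "turn": 0, "jaw": 0.65}, {"delta_pos": [0, 0, -10], "turn": 0, "jaw": 0.65}, {"delta_pos": [0, 0, -13], "turn": 0, "jaw": 0.65}])

```text
clock: 5.35
tool_pos: [0.5106, 0.4149, 0.1575]
eef_rot: [0.666, 0.746, 0.002, 0.0]
contact_force: [0.6, -0.2, 0.3]
opening: 0.349
```

```bash
python3 pl.py .5353 -.2615 .15 90;  python3 - <<'E'
from h import *
ims={n:vision.snapshot(n) for n in("top","scene")}
a=cv2.resize(ims["scene"][50:230,230:440],None,fx=2.5,fy=2.5,interpolation=cv2.INTER_CUBIC)
b=cv2.resize(ims["top"][120:300,200:390],None,fx=2.5,fy=2.5,interpolation=cv2.INTER_CUBIC)
cv2.imwrite("pics/s5.png",cv2.resize(np.hstack([a,b]),None,fx=.78,fy=.78))
cv2.imwrite("top_full.png",ims["top"])
E
```

```text
t=5.3 at [0.5106 0.4149 0.1575] phi 96.6 q7 0.65 open 0.349 F [ 0.6 -0.2  0.3] tilt [ 0.002  0.002 -1.   ]
delta_cm [-67.48  -5.27   0.59] turn 6.6
```

View pics/s5.png

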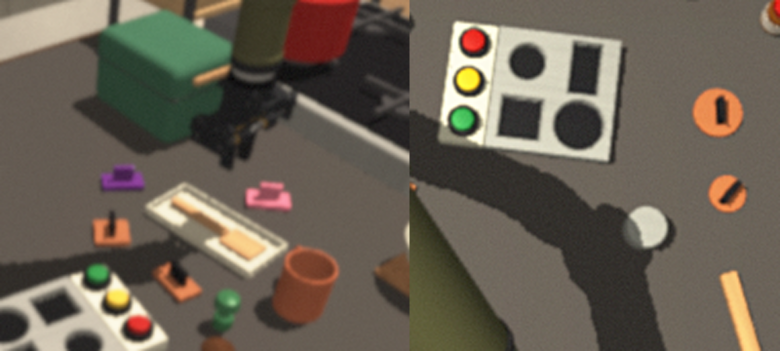

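```bash
cat > pressfit.py <<'E'
from h import *
from scipy.optimize import least_squares
def disc(rad,z):
    a=np.linspace(0,2*np.pi,64,endpoint=False); return np.c_[rad*np.cos(a),rad*np.sin(a),0*a+z]/1000
def rect(x,y,z): return np.array([[-x,-y,z],[x,-y,z],[x,y,z],[-x,y,z]])/1000.
CAV={'L':disc(39.5,30),'S':disc(29.5,30),'Q':rect(32.5,32.5,30),'O':rect(41.5,23.5,30)}
def masks(n,p,win):
    x0,y0,x1,y1=win; c,s=np.cos(p[2]),np.sin(p[2]); out=[]
    def m(V,hull=True):
        W=np.c_[p[0]+c*V[:,0]-s*V[:,1],p[1]+s*V[:,0]+c*V[:,1],V[:,2]]
        uv=(proj(n,W)-[x0,y0]+0.5)*SS-0.5
        im=np.zeros(((y1-y0)*SS,(x1-x0)*SS),np.uint8)
        cv2.fillConvexPoly(im,cv2.convexHull((uv*64).astype(np.float32)).round().astype(np.int32),255,cv2.LINE_AA,6)
        return cv2.GaussianBlur(cv2.resize(im.astype(np.float32)/255,None,fx=1/SS,fy=1/SS,interpolation=cv2.INTER_AREA),(0,0),0.6)
    out=[m(box(-95,95,-95,165,0,30)),m(box(-95,95,-95,165,30,30)),m(box(-95,95,95,165,30,30))]
    for i,k in enumerate('LSQO'):
        out.append(m(CAV[k]+np.array([p[3+2*i],p[4+2*i],0])))
    return out
def run(img,n,p0,ch=1):
    # window & mask excluding shadowed pixels / strip buttons
    uv=proj(n,[[p0[0]+a,p0[1]+b,.0] for a in(-.15,.15) for b in(-.15,.22)])
    lo=uv.min(0).astype(int);hi=uv.max(0).astype(int);win=(lo[0],lo[1],hi[0],hi[1])
    I=img[lo[1]:hi[1],lo[0]:hi[0],ch].astype(np.float32)
    W=np.ones_like(I)
    # mask buttons area
    for bx,by in ((.514,.134),(.577,.125),(.638,.116)):
        u=proj(n,[bx,by,.033])[0]-lo; cv2.circle(W,(int(round(u[0])),int(round(u[1]))),11,0,-1)
    def res(p):
        M=masks(n,p,win); A=np.stack([m.ravel() for m in M]+[np.ones(I.size)],1); w=W.ravel()
        co,*_=np.linalg.lstsq(A*w[:,None],I.ravel()*w,rcond=None); return (A@co-I.ravel())*w
    o=least_squares(res,p0,loss='soft_l1',f_scale=12,diff_step=None,x_scale=[.001,.001,.01]+[.001]*8,method='trf',jac=lambda p:np.stack([(res(p+e)-res(p-e))/(2*e.sum()) for e in np.diag([.0006,.0006,.006]+[.0006]*8)],1),max_nfev=40)
    return o
if __name__=="__main__":
    img=cv2.imread("top_full.png"); 
    p0=np.array([.559,-.045+.0,-.12]+[-.045,-.045,.045,.045,-.045,.045,.045,-.045])
    p0[1]=-.03
    for ch in (0,1,2):
        o=run(img,"top",p0,ch); print(o.cost.round(0),o.x.round(4)); p=o.x
    c,s=np.cos(p[2]),np.sin(p[2])
    for i,k in enumerate('LSQO'):
        a,b=p[3+2*i:5+2*i]; print(k,round(p[0]+c*a-s*b,4),round(p[1]+s*a+c*b,4))
E
python3 pressfit.py
```

```text
1835323.0 [ 0.5624 -0.0019 -0.1152 -0.048  -0.0453  0.0571 -0.0033 -0.0469  0.0447
  0.0467 -0.038 ]
1794522.0 [ 0.5609 -0.0021 -0.1202 -0.0456 -0.0452 -0.0168  0.0059 -0.0453  0.0444
  0.0442 -0.0456]
1262029.0 [ 0.5608 -0.0023 -0.1199 -0.0454 -0.0454  0.0441  0.0445 -0.0452  0.0446
  0.0443 -0.0453]
L 0.5103 -0.0419
S 0.6099 0.0366
Q 0.5213 0.0474
O 0.5994 -0.0525
```

```bash
python3 - <<'E'
from h import *
ims={"top":vision.snapshot("top")}
for n,p in [('insert_large_disc',(.535,-.2615,.04)),('insert_small_disc',(.4075,-.272,-.72))]:
    x,f=fit(n,p,0,'orange',cams=("top",),ims=ims); print(n,x.round(4),round(f,4))
E
python3 pl.py .5353 -.2615 .15 92.2
```

```text
insert_large_disc [ 0.5353 -0.2615  0.0309] 0.0222
insert_small_disc [ 0.4076 -0.2719 -0.7194] 0.0403
t=5.5 at [0.5115 0.4156 0.1576] phi 96.5 q7 0.65 open 0.350 F [-0.5 -0.5 -1.6] tilt [ 0.005  0.005 -1.   ]
delta_cm [-67.55  -5.34   0.45] turn 4.3
```

>>> send_rows(series=[{"delta_pos": [-67.5, -5.3, 0], "turn": 4.3, "jaw": 0.55}, {"delta_pos": [-67.5, -5.3, 0], "turn": 4.3, "jaw": 0.55}, {"delta_pos": [-67.5, -5.3, 0], "turn": 4.3, "jaw": 0.55}, {"delta_pos": [-67.5, -5.3, 0], "turn": 4.3, "jaw": 0.55}, {"delta_pos": [-67.5, -5.3, 0], "turn": 4.3, "jaw": 0.55}, {"delta_pos": [-67.5, -5.3, 0], "turn": 4.3, "jaw": 0.55}, {"delta_pos": [-67.5, -5.3, 0], "turn": 4.3, "jaw": 0.55}, {"delta_pos": [-67.5, -5.3, 0], "turn": 4.3, "jaw": 0.55}])

```text
clock: 6.17
tool_pos: [0.5209, 0.0788, 0.153]
eef_rot: [0.693, 0.721, -0.001, -0.001]
contact_force: [1.2, -0.9, 1.3]
opening: 0.449
```

```bash
python3 pl.py .5353 -.2615 .15 92
```

```text
t=6.2 at [0.5209 0.0788 0.153 ] phi 92.3 q7 0.95 open 0.449 F [ 1.2 -0.9  1.3] tilt [-0.002 -0.001 -1.   ]
delta_cm [-34.07   0.09   0.32] turn 0.3
```

>>> send_rows(series=[{"delta_pos": [-34.1, 0.1, 0], "turn": 0.3, "jaw": 0.55}, {"delta_pos": [-34.1, 0.1, 0], "turn": 0.3, "jaw": 0.55}, {"delta_pos": [-34.1, 0.1, 0], "turn": 0.3, "jaw": 0.55}, {"delta_pos": [-34.1, 0.1, 0], "turn": 0.3, "jaw": 0.55}, {"delta_pos": [-34.1, 0.1, 0], "turn": 0.3, "jaw": 0.55}, {"delta_pos": [-34.1, 0.1, 0], "turn": 0.3, "jaw": 0.55}, {"delta_pos": [-34.1, 0.1, 0], "turn": 0.3, "jaw": 0.55}, {"delta_pos": [-34.1, 0.1, 0], "turn": 0.3, "jaw": 0.55}])

```text
clock: 6.83
tool_pos: [0.5348, -0.2539, 0.1528]
eef_rot: [0.695, 0.719, -0.0, -0.001]
contact_force: [0.5, 0.3, -0.2]
opening: 0.45
```

>>> send_rows(series=[{"delta_pos": [-0.7, 0, 0], "turn": 0, "jaw": 0.55}, {"delta_pos": [-0.7, 0, 0], "turn": 0, "jaw": 0.55}])

```text
clock: 7.0
tool_pos: [0.5344, -0.2637, 0.1524]
eef_rot: [0.698, 0.716, -0.001, -0.0]
contact_force: [-0.2, 0.6, -1.6]
opening: 0.45
```

```bash
python3 pl.py .5353 -.2615 .028 92; python3 - <<'E'
from h import *
im=vision.snapshot("scene"); cv2.imwrite("pics/s6.png",cv2.resize(im[150:330,60:280],None,fx=3.3,fy=3.3,interpolation=cv2.INTER_CUBIC))
E
```

```text
t=7.0 at [ 0.5344 -0.2637  0.1524] phi 91.5 q7 1.54 open 0.450 F [-0.2  0.6 -1.6] tilt [-0.002 -0.001 -1.   ]
delta_cm [ 0.23  0.13 12.44] turn -0.5
```

View pics/s6.png

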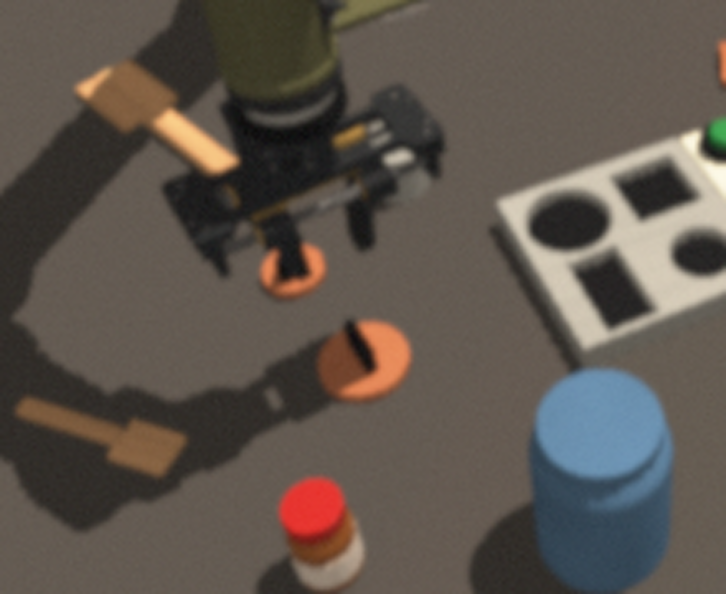

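>>> send_rows(series=[{"delta_pos": [0.1, 0.1, 4], "turn": 0, "jaw": 0.55}, {"delta_pos": [0.1, 0.1, 8], "turn": 0, "jaw": 0.55}, {"delta_pos": [0.1, 0.1, 11], "turn": 0, "jaw": 0.55}, {"delta_pos": [0.1, 0.1, 12.4], "turn": 0, "jaw": 0.55}, {"delta_pos": [0.1, 0.1, 12.4], "turn": 0, "jaw": 0.95}, {"delta_pos": [0.1, 0.1, 12.4], "turn": 0, "jaw": 0.95}, {"delta_pos": [0.1, 0.1, 12.4], "turn": 0, "jaw": 0.95}, {"delta_pos": [0.1, 0.1, 12.4], "turn": 0, "jaw": 0.95}], force=15)

```text
clock: 7.72
tool_pos: [0.5385, -0.2573, 0.0316]
eef_rot: [0.695, 0.719, 0.001, 0.001]
contact_force: [-0.6, 0.8, -0.3]
opening: 0.17
```

>>> send_rows(series=[{"delta_pos": [0, 0, 0], "turn": 0, "jaw": 0.95}, {"delta_pos": [0, 0, 0], "turn": 0, "jaw": 0.95}])

```text
clock: 7.88
tool_pos: [0.5384, -0.2582, 0.0316]
eef_rot: [0.695, 0.719, 0.001, 0.001]
contact_force: [-0.3, 0.2, 6.7]
opening: 0.113
```

```bash
python3 pl.py .5353 -.2615 .028 92; python3 - <<'E'
from h import *
im=vision.snapshot("scene"); cv2.imwrite("pics/s7.png",cv2.resize(im[150:330,60:280],None,fx=3.3,fy=3.3,interpolation=cv2.INTER_CUBIC))
E
python3 pl.py .5353 -.2615 .028 92;
```

```text
t=7.9 at [ 0.5384 -0.2582  0.0316] phi 91.9 q7 1.44 open 0.113 F [-0.3  0.2  6.7] tilt [ 0.003 -0.001 -1.   ]
delta_cm [-0.32 -0.32  0.36] turn -0.1
t=7.9 at [ 0.5384 -0.2582  0.0316] phi 91.9 q7 1.44 open 0.112 F [-0.8  0.9  6.7] tilt [ 0.003 -0.001 -1.   ]
delta_cm [-0.32 -0.32  0.36] turn -0.1
```

View pics/s7.png

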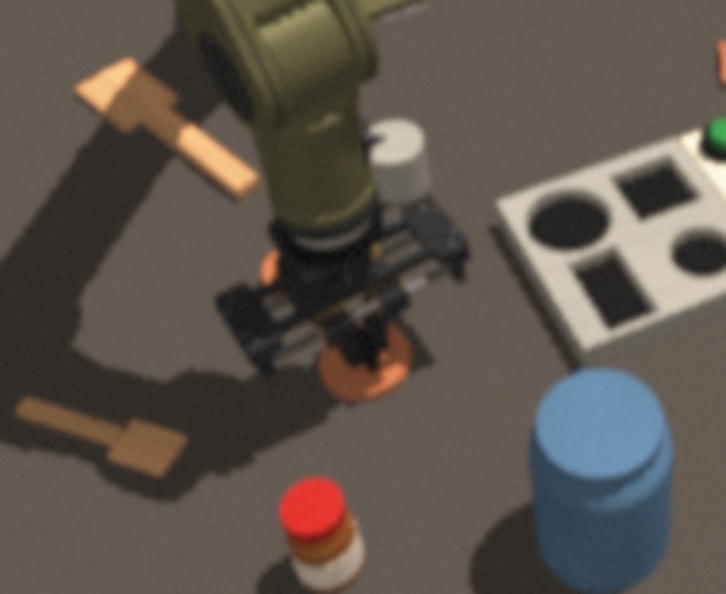

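>>> send_rows(series=[{"delta_pos": [0, 0, 0], "turn": 0, "jaw": 0.55}, {"delta_pos": [0, 0, 0], "turn": 0, "jaw": 0.55}, {"delta_pos": [0, 0, 0], "turn": 0, "jaw": 0.55}, {"delta_pos": [0, 0, 0], "turn": 0, "jaw": 0.55}])

```text
clock: 8.27
tool_pos: [0.537, -0.258, 0.0299]
eef_rot: [0.695, 0.719, -0.0, -0.0]
contact_force: [0.2, 0.0, -0.2]
opening: 0.386
```

>>> send_rows(series=[{"delta_pos": [0, 0, -4], "turn": 0, "jaw": 0.55}, {"delta_pos": [0, 0, -8], "turn": 0, "jaw": 0.55}, {"delta_pos": [0, 0, -12], "turn": 0, "jaw": 0.55}, {"delta_pos": [0, 0, -12], "turn": 0, "jaw": 0.55}, {"delta_pos": [0, 0, -12], "turn": 0, "jaw": 0.55}])

```text
clock: 8.68
tool_pos: [0.5387, -0.2585, 0.1522]
eef_rot: [0.695, 0.719, 0.001, 0.002]
contact_force: [-1.1, -0.4, -0.7]
opening: 0.448
```

```bash
python3 pl.py .5353 -.2615 .028 92; python3 - <<'E'
from h import *
im=vision.snapshot("top"); cv2.imwrite("pics/t8.png",cv2.resize(im,(800,600)))
E
python3 pl.py .5353 -.2615 .028 92;
```

```text
t=8.7 at [ 0.5387 -0.2585  0.1522] phi 91.9 q7 1.53 open 0.448 F [-1.1 -0.4 -0.7] tilt [ 0.005 -0.002 -1.   ]
delta_cm [-0.26 -0.4  12.42] turn -0.1
t=8.7 at [ 0.5372 -0.2583  0.1504] phi 91.9 q7 1.53 open 0.451 F [-0.2 -0.9 -0.8] tilt [ 0.001 -0.001 -1.   ]
delta_cm [-0.31 -0.21 12.24] turn -0.1
```

View pics/t8.png

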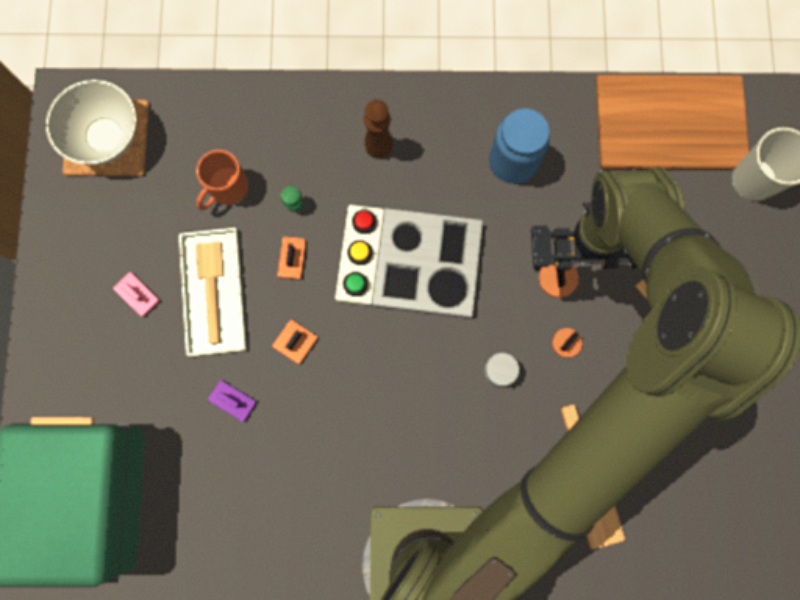

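>>> send_rows(series=[{"delta_pos": [4, 0, 0], "turn": 0, "jaw": 0.55}, {"delta_pos": [8, 0, 0], "turn": 0, "jaw": 0.55}, {"delta_pos": [12, 0, 0], "turn": 0, "jaw": 0.55}, {"delta_pos": [16, 0, 0], "turn": 0, "jaw": 0.55}, {"delta_pos": [20, 0, 0], "turn": 0, "jaw": 0.55}, {"delta_pos": [24, 0, 0], "turn": 0, "jaw": 0.55}, {"delta_pos": [28, 0, 0], "turn": 0, "jaw": 0.55}, {"delta_pos": [28, 0, 0], "turn": 0, "jaw": 0.55}])

```text
clock: 9.4
tool_pos: [0.5265, 0.0334, 0.149]
eef_rot: [0.69, 0.724, 0.002, -0.003]
contact_force: [0.4, 1.2, 0.9]
opening: 0.452
```

```bash
python3 - <<'E'
from h import *
im=vision.snapshot("top"); cv2.imwrite("pics/t9.png",cv2.resize(im,(800,600)))
ims={"top":im,"scene":vision.snapshot("scene")}
for n,p in [('insert_large_disc',(.535,-.259,.02)),('insert_small_disc',(.4075,-.272,-.72))]:
  for c in("top","scene"):
    x,f=fit(n,p,0,'orange',cams=(c,),ims=ims); print(n,x.round(4),round(f,4))
E
python3 pl.py .5353 -.2615 .028 92;
```

```text
insert_large_disc [ 0.5429 -0.2613  1.1003] 0.9232
insert_large_disc [ 0.5334 -0.2568 -0.0742] 0.1375
insert_small_disc [ 0.4078 -0.2719 -0.7494] 0.3568
insert_small_disc [ 0.4071 -0.268  -0.6841] 0.7836
t=9.5 at [0.5265 0.024  0.1486] phi 92.2 q7 1.03 open 0.451 F [ 0.2 -0.6 -0. ] tilt [-0.003  0.    -1.   ]
delta_cm [-28.57  -0.2   12.05] turn 0.2
```

View pics/t9.png

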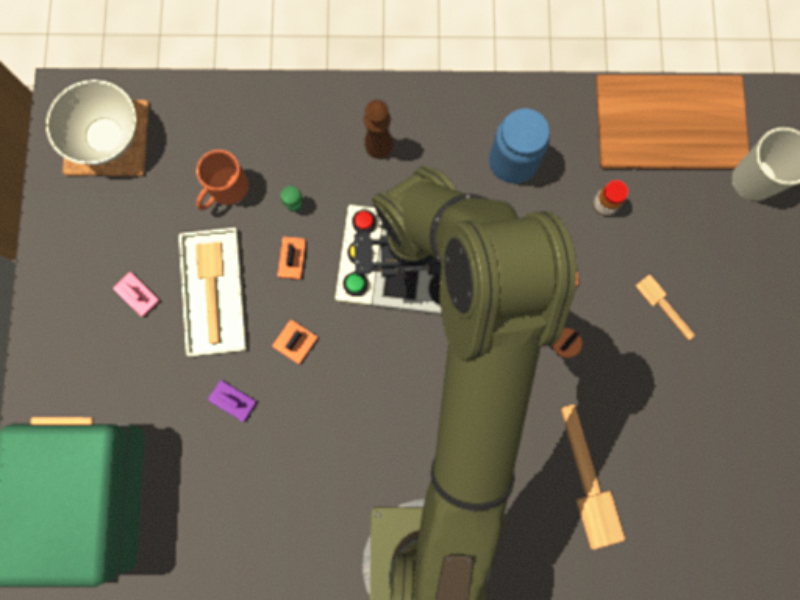

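>>> send_rows(series=[{"delta_pos": [4, 0, 0], "turn": 0, "jaw": 0.55}, {"delta_pos": [8, 0, 0], "turn": 0, "jaw": 0.55}, {"delta_pos": [12, 0, 0], "turn": 0, "jaw": 0.55}, {"delta_pos": [16, 0, 0], "turn": 0, "jaw": 0.55}, {"delta_pos": [20, 0, 0], "turn": 0, "jaw": 0.55}, {"delta_pos": [20, 0, 0], "turn": 0, "jaw": 0.55}])

```text
clock: 10.0
tool_pos: [0.5197, 0.2311, 0.1495]
eef_rot: [0.692, 0.722, 0.003, -0.003]
contact_force: [0.6, 1.3, -0.2]
opening: 0.452
```

```bash
python3 - <<'E'
from h import *
im=vision.snapshot("top"); 
ims={"top":im,"scene":vision.snapshot("scene")}
for n,p in [('insert_large_disc',(.535,-.259,.02)),('insert_small_disc',(.4075,-.272,-.72))]:
  for c in("top","scene"):
    x,f=fit(n,p,0,'orange',cams=(c,),ims=ims); print(n,x.round(4),round(f,4))
E
python3 pl.py .5353 -.2615 .028 92;
```

```text
insert_large_disc [ 0.5351 -0.26    0.0879] 0.019
insert_large_disc [ 0.533  -0.2567 -0.0691] 0.2877
insert_small_disc [ 0.4077 -0.2721 -0.7252] 0.0558
insert_small_disc [ 0.4049 -0.2674 -0.6704] 0.4696
t=10.1 at [0.5206 0.2215 0.1489] phi 92.0 q7 0.76 open 0.452 F [-0.7 -1.2  0.5] tilt [-0.002 -0.001 -1.   ]
delta_cm [-48.31  -0.21  12.15] turn 0.0
```

```bash
python3 pl.py .5345 -.2582 .12 2
```

```text
t=10.1 at [0.5206 0.2215 0.1489] phi 92.0 q7 0.76 open 0.452 F [-0.7 -1.2  0.5] tilt [-0.002 -0.001 -1.   ]
delta_cm [-47.99  -0.29   2.95] turn -90.0
```

>>> send_rows(series=[{"delta_pos": [-48, -0.3, 0], "turn": 90, "jaw": 0}, {"delta_pos": [-48, -0.3, 0], "turn": 90, "jaw": 0}, {"delta_pos": [-48, -0.3, 0], "turn": 90, "jaw": 0}, {"delta_pos": [-48, -0.3, 0], "turn": 90, "jaw": 0}, {"delta_pos": [-48, -0.3, 0], "turn": 90, "jaw": 0}, {"delta_pos": [-48, -0.3, 0], "turn": 90, "jaw": 0}, {"delta_pos": [-48, -0.3, 0], "turn": 90, "jaw": 0}, {"delta_pos": [-48, -0.3, 0], "turn": 90, "jaw": 0}])

```text
clock: 10.77
tool_pos: [0.5277, -0.1175, 0.1494]
eef_rot: [0.956, 0.292, -0.002, 0.0]
contact_force: [-0.2, -0.1, 1.1]
opening: 1.001
```

```bash
python3 pl.py .5345 -.2582 .12 2
```

```text
t=10.8 at [ 0.5277 -0.1175  0.1494] phi 34.0 q7 0.57 open 1.001 F [-0.2 -0.1  1.1] tilt [-0.003 -0.002 -1.   ]
delta_cm [-7.29 12.05  2.96] turn 32.0
```

>>> send_rows(series=[{"delta_pos": [-7.3, 12.1, 0], "turn": 32, "jaw": 0}, {"delta_pos": [-7.3, 12.1, 0], "turn": 32, "jaw": 0}, {"delta_pos": [-7.3, 12.1, 0], "turn": 32, "jaw": 0}, {"delta_pos": [-7.3, 12.1, 0], "turn": 32, "jaw": 0}, {"delta_pos": [-7.3, 12.1, 0], "turn": 32, "jaw": 0}, {"delta_pos": [-7.3, 12.1, 0], "turn": 32, "jaw": 0}, {"delta_pos": [-7.3, 12.1, 0], "turn": 32, "jaw": 0}, {"delta_pos": [-7.3, 12.1, 0], "turn": 32, "jaw": 0}])

```text
clock: 11.43
tool_pos: [0.5377, -0.2528, 0.1495]
eef_rot: [1.0, 0.024, -0.001, -0.0]
contact_force: [-0.4, 0.3, -0.0]
opening: 1.002
```

```bash
python3 pl.py .5345 -.2582 .028 2
```

```text
t=11.4 at [ 0.5377 -0.2528  0.1495] phi 2.7 q7 0.41 open 1.002 F [-0.4  0.3 -0. ] tilt [-0.002  0.001 -1.   ]
delta_cm [-0.32  0.53 12.15] turn 0.7
```

>>> send_rows(series=[{"delta_pos": [-0.3, 0.5, 4], "turn": 0.7, "jaw": 0}, {"delta_pos": [-0.3, 0.5, 8], "turn": 0.7, "jaw": 0}, {"delta_pos": [-0.3, 0.5, 11], "turn": 0.7, "jaw": 0}, {"delta_pos": [-0.3, 0.5, 11], "turn": 0.7, "jaw": 0}])

```text
clock: 11.77
tool_pos: [0.5321, -0.255, 0.0346]
eef_rot: [1.0, 0.018, -0.005, -0.003]
contact_force: [-0.5, 0.5, -0.2]
opening: 1.003
```

```bash
python3 pl.py .5345 -.2582 .028 2
```

```text
t=11.8 at [ 0.5321 -0.255   0.0346] phi 2.1 q7 0.40 open 1.003 F [-0.5  0.5 -0.2] tilt [-0.01   0.005 -1.   ]
delta_cm [0.24 0.33 0.65] turn 0.1
```

>>> send_rows(series=[{"delta_pos": [0.2, 0.2, 0.6], "turn": 0, "jaw": 0}, {"delta_pos": [0.2, 0.2, 0.6], "turn": 0, "jaw": 0}, {"delta_pos": [0.2, 0.2, 0.6], "turn": 0, "jaw": 0}])

```text
clock: 12.02
tool_pos: [0.5396, -0.2601, 0.0358]
eef_rot: [1.0, 0.017, 0.001, 0.001]
contact_force: [0.0, -1.3, 0.3]
opening: 0.999
```

```bash
python3 pl.py .5345 -.2582 .028 2
```

```text
t=12.0 at [ 0.5396 -0.2601  0.0358] phi 2.0 q7 0.40 open 0.999 F [ 0.  -1.3  0.3] tilt [ 0.003 -0.001 -1.   ]
delta_cm [-0.51 -0.21  0.77] turn -0.0
```

>>> send_rows(series=[{"delta_pos": [0, 0, 0], "turn": 0, "jaw": 0}, {"delta_pos": [0, 0, 0], "turn": 0, "jaw": 0}, {"delta_pos": [0, 0, 0], "turn": 0, "jaw": 0}])

```text
clock: 12.27
tool_pos: [0.5389, -0.2598, 0.0352]
eef_rot: [1.0, 0.017, 0.001, 0.0]
contact_force: [-0.5, 0.3, -0.1]
opening: 1.001
```

>>> send_rows(series=[{"delta_pos": [0, 0, 0], "turn": 0, "jaw": 0}])

```text
clock: 12.35
tool_pos: [0.5386, -0.2597, 0.0348]
eef_rot: [1.0, 0.017, 0.001, 0.0]
contact_force: [-0.9, -0.4, 0.3]
opening: 1.0
```

>>> send_rows(series=[{"delta_pos": [0, 0, 0], "turn": 0, "jaw": 0}])

```text
clock: 12.43
tool_pos: [0.5384, -0.2596, 0.0344]
eef_rot: [1.0, 0.017, 0.0, 0.0]
contact_force: [0.6, 0.6, -0.9]
opening: 0.996
```

>>> send_rows(series=[{"delta_pos": [0, 0, 0], "turn": 0, "jaw": 0}, {"delta_pos": [0, 0, 0], "turn": 0, "jaw": 0}, {"delta_pos": [0, 0, 0], "turn": 0, "jaw": 0}, {"delta_pos": [0, 0, 0], "turn": 0, "jaw": 0}])

```text
clock: 12.77
tool_pos: [0.5382, -0.2596, 0.0339]
eef_rot: [1.0, 0.017, -0.0, -0.0]
contact_force: [0.1, 0.0, -0.2]
opening: 1.001
```

>>> send_rows(series=[{"delta_pos": [-0.37, -0.14, 0.5], "turn": 0, "jaw": 0}, {"delta_pos": [-0.37, -0.14, 0.5], "turn": 0, "jaw": 0}, {"delta_pos": [-0.37, -0.14, 0.5], "turn": 0, "jaw": 0}, {"delta_pos": [-0.37, -0.14, 0.5], "turn": 0, "jaw": 0}, {"delta_pos": [-0.37, -0.14, 0.5], "turn": 0, "jaw": 0}, {"delta_pos": [-0.37, -0.14, 0.5], "turn": 0, "jaw": 0}, {"delta_pos": [-0.37, -0.14, 0.5], "turn": 0, "jaw": 0}, {"delta_pos": [-0.37, -0.14, 0.5], "turn": 0, "jaw": 0}])

```text
clock: 13.43
tool_pos: [0.5346, -0.2583, 0.0291]
eef_rot: [1.0, 0.017, 0.0, -0.0]
contact_force: [-0.1, 0.1, -0.4]
opening: 1.002
```

>>> send_rows(series=[{"delta_pos": [0, 0, 0], "turn": 0, "jaw": 0.65}, {"delta_pos": [0, 0, 0], "turn": 0, "jaw": 0.65}, {"delta_pos": [0, 0, 0], "turn": 0, "jaw": 0.65}, {"delta_pos": [0, 0, 0], "turn": 0, "jaw": 0.65}, {"delta_pos": [0, 0, 0], "turn": 0, "jaw": 0.65}, {"delta_pos": [0, 0, 0], "turn": 0, "jaw": 0.65}, {"delta_pos": [0, 0, 0], "turn": 0, "jaw": 0.65}])

```text
clock: 14.02
tool_pos: [0.5345, -0.2583, 0.029]
eef_rot: [1.0, 0.017, 0.0, -0.0]
contact_force: [-0.8, -0.9, -0.1]
opening: 0.494
```

>>> send_rows(series=[{"delta_pos": [0, 0, 0], "turn": 0, "jaw": 0.65}, {"delta_pos": [0, 0, 0], "turn": 0, "jaw": 0.65}, {"delta_pos": [0, 0, 0], "turn": 0, "jaw": 0.65}, {"delta_pos": [0, 0, 0], "turn": 0, "jaw": 0.65}])

```text
clock: 14.35
tool_pos: [0.5346, -0.2583, 0.029]
eef_rot: [1.0, 0.017, 0.0, 0.0]
contact_force: [0.9, -0.5, -1.2]
opening: 0.454
```

>>> send_rows(series=[{"delta_pos": [0, 0, 0], "turn": 0, "jaw": 0.3}, {"delta_pos": [0, 0, 0], "turn": 0, "jaw": 0.3}, {"delta_pos": [0, 0, 0], "turn": 0, "jaw": 0.3}, {"delta_pos": [0, 0, -2], "turn": 0, "jaw": 0.3}, {"delta_pos": [0, 0, -4], "turn": 0, "jaw": 0.3}, {"delta_pos": [0, 0, -4], "turn": -7, "jaw": 0.5}, {"delta_pos": [0, 0, -4], "turn": -14, "jaw": 0.5}, {"delta_pos": [0, 0, -4], "turn": -21, "jaw": 0.5}])

```text
clock: 15.02
tool_pos: [0.5347, -0.2584, 0.0695]
eef_rot: [0.979, 0.202, 0.0, 0.0]
contact_force: [-0.4, -0.3, -0.0]
opening: 0.509
```

>>> send_rows(series=[{"delta_pos": [0, 0, 0], "turn": -7, "jaw": 0.55}, {"delta_pos": [0, 0, 0], "turn": -14, "jaw": 0.55}, {"delta_pos": [0, 0, 0], "turn": -21, "jaw": 0.55}, {"delta_pos": [0, 0, 0], "turn": -28, "jaw": 0.55}, {"delta_pos": [0, 0, 0], "turn": -35, "jaw": 0.55}, {"delta_pos": [0, 0, 0], "turn": -42, "jaw": 0.55}, {"delta_pos": [0, 0, 0], "turn": -49, "jaw": 0.55}, {"delta_pos": [0, 0, 0], "turn": -56, "jaw": 0.55}])

```text
clock: 15.68
tool_pos: [0.5343, -0.2585, 0.069]
eef_rot: [0.77, 0.638, -0.0, 0.0]
contact_force: [0.0, 0.4, -0.1]
opening: 0.45
```

>>> send_rows(series=[{"delta_pos": [0, 0, 0], "turn": -7, "jaw": 0.55}, {"delta_pos": [0, 0, 0], "turn": -13, "jaw": 0.55}, {"delta_pos": [0, 0, 0], "turn": -13, "jaw": 0.55}, {"delta_pos": [0, 0, 0], "turn": -13, "jaw": 0.55}, {"delta_pos": [0, 0, 0], "turn": -13, "jaw": 0.55}, {"delta_pos": [0, 0, 0], "turn": -13, "jaw": 0.55}, {"delta_pos": [0, 0, 0], "turn": -13, "jaw": 0.55}, {"delta_pos": [0, 0, 0], "turn": -13, "jaw": 0.55}])

```text
clock: 16.35
tool_pos: [0.5346, -0.2582, 0.069]
eef_rot: [0.695, 0.719, -0.0, 0.0]
contact_force: [0.3, -0.4, 0.3]
opening: 0.449
```

```bash
python3 pl.py .5345 -.2583 .028 92
```

```text
t=16.4 at [ 0.5346 -0.2582  0.069 ] phi 91.9 q7 1.43 open 0.449 F [ 0.3 -0.4  0.3] tilt [ 0. -0. -1.]
delta_cm [-0.01 -0.01  4.1 ] turn -0.1
```

>>> send_rows(series=[{"delta_pos": [0, 0, 2], "turn": 0, "jaw": 0.55}, {"delta_pos": [0, 0, 4], "turn": 0, "jaw": 0.55}, {"delta_pos": [0, 0, 4], "turn": 0, "jaw": 0.55}, {"delta_pos": [0, 0, 4], "turn": 0, "jaw": 0.55}, {"delta_pos": [0, 0, 4], "turn": 0, "jaw": 0.95}, {"delta_pos": [0, 0, 4], "turn": 0, "jaw": 0.95}, {"delta_pos": [0, 0, 4], "turn": 0, "jaw": 0.95}, {"delta_pos": [0, 0, 4], "turn": 0, "jaw": 0.95}], force=40)

```text
clock: 17.02
tool_pos: [0.535, -0.2585, 0.0298]
eef_rot: [0.695, 0.719, 0.0, 0.001]
contact_force: [0.2, 0.3, 0.5]
opening: 0.167
```

>>> send_rows(series=[{"delta_pos": [0, 0, 0], "turn": 0, "jaw": 0.95}, {"delta_pos": [0, 0, 0], "turn": 0, "jaw": 0.95}, {"delta_pos": [0, 0, 0], "turn": 0, "jaw": 0.95}, {"delta_pos": [0, 0, -1], "turn": 0, "jaw": 0.95}, {"delta_pos": [0, 0, -3], "turn": 0, "jaw": 0.95}, {"delta_pos": [0, 0, -6], "turn": 0, "jaw": 0.95}, {"delta_pos": [0, 0, -7], "turn": 0, "jaw": 0.95}, {"delta_pos": [0, 0, -7], "turn": 0, "jaw": 0.95}])

```text
clock: 17.68
tool_pos: [0.5362, -0.2589, 0.1015]
eef_rot: [0.695, 0.719, 0.001, 0.002]
contact_force: [-0.5, 0.4, -3.7]
opening: 0.11
```

```bash
python3 - <<'E'
import numpy as np
P=np.array([.5604,-.0028])+np.array([-.0006,.0018]); c,s=np.cos(-.12),np.sin(-.12)
for k,a in dict(L=(-.045,-.045),S=(.045,.045),Q=(-.045,.045),O=(.045,-.045)).items():
    print(k,P+[c*a[0]-s*a[1],s*a[0]+c*a[1]])
E
python3 pl.py .5098 -.0403 .1 83.1
```

```text
L [ 0.50973656 -0.04028934]
S [0.60986344 0.03828934]
Q [0.52051066 0.04906344]
O [ 0.59908934 -0.05106344]
t=17.7 at [ 0.5362 -0.2589  0.1015] phi 91.9 q7 1.46 open 0.110 F [-0.5  0.4 -3.7] tilt [ 0.005 -0.001 -1.   ]
delta_cm [21.93 -1.9   0.11] turn 8.8
```

>>> send_rows(series=[{"delta_pos": [3, -0.3, 0], "turn": 1, "jaw": 0.95}, {"delta_pos": [6, -0.5, 0], "turn": 2, "jaw": 0.95}, {"delta_pos": [9, -0.8, 0], "turn": 4, "jaw": 0.95}, {"delta_pos": [12, -1.1, 0], "turn": 5, "jaw": 0.95}, {"delta_pos": [15, -1.3, 0], "turn": 6, "jaw": 0.95}, {"delta_pos": [18, -1.6, 0], "turn": 7, "jaw": 0.95}, {"delta_pos": [20, -1.8, 0], "turn": 8, "jaw": 0.95}, {"delta_pos": [21.9, -1.9, 0], "turn": 8.8, "jaw": 0.95}])

```text
clock: 18.35
tool_pos: [0.5067, -0.038, 0.0979]
eef_rot: [0.748, 0.664, -0.001, -0.001]
contact_force: [-0.0, -0.7, -2.3]
opening: 0.112
```

>>> send_rows(series=[{"delta_pos": [0, 0, 0], "turn": 0, "jaw": 0.95}, {"delta_pos": [0, 0, 0], "turn": 0, "jaw": 0.95}, {"delta_pos": [0, 0, 0], "turn": 0, "jaw": 0.95}, {"delta_pos": [0, 0, 0], "turn": 0, "jaw": 0.95}, {"delta_pos": [0, 0, 0], "turn": 0, "jaw": 0.95}, {"delta_pos": [0, 0, 0], "turn": 0, "jaw": 0.95}, {"delta_pos": [0, 0, 0], "turn": 0, "jaw": 0.95}, {"delta_pos": [0, 0, 0], "turn": 0, "jaw": 0.95}])

```text
clock: 19.02
tool_pos: [0.5081, -0.0405, 0.099]
eef_rot: [0.748, 0.663, 0.0, 0.0]
contact_force: [0.1, 0.1, -3.5]
opening: 0.107
```

```bash
python3 pl.py .5098 -.0403 .065 83.1; python3 - <<'E'
from h import *
im=vision.snapshot("scene"); cv2.imwrite("pics/s10.png",cv2.resize(im[150:300,180:350],None,fx=4,fy=4,interpolation=cv2.INTER_CUBIC))
E
```

```text
t=19.0 at [ 0.5081 -0.0405  0.099 ] phi 83.1 q7 0.94 open 0.107 F [ 0.1  0.1 -3.5] tilt [ 0.  0. -1.]
delta_cm [0.04 0.17 3.4 ] turn 0.0
```

View pics/s10.png

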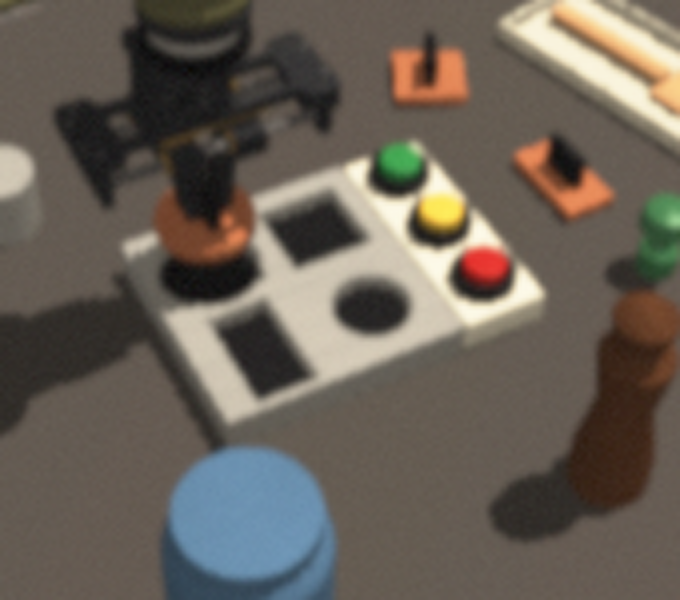

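>>> send_rows(series=[{"delta_pos": [0.04, 0.17, 1.5], "turn": 0, "jaw": 0.95}, {"delta_pos": [0.04, 0.17, 3], "turn": 0, "jaw": 0.95}, {"delta_pos": [0.04, 0.17, 3.4], "turn": 0, "jaw": 0.95}, {"delta_pos": [0.04, 0.17, 3.4], "turn": 0, "jaw": 0.95}, {"delta_pos": [0.04, 0.17, 3.4], "turn": 0, "jaw": 0.95}, {"delta_pos": [0.04, 0.17, 3.4], "turn": 0, "jaw": 0.95}, {"delta_pos": [0.04, 0.17, 3.4], "turn": 0, "jaw": 0.95}, {"delta_pos": [0.04, 0.17, 3.4], "turn": 0, "jaw": 0.95}])

```text
clock: 19.73
tool_pos: [0.5101, -0.0399, 0.0656]
eef_rot: [0.748, 0.664, 0.0, 0.0]
contact_force: [-0.4, -0.9, -2.7]
opening: 0.109
```

>>> send_rows(series=[{"delta_pos": [0, 0, 0.3], "turn": 0, "jaw": 0.95}, {"delta_pos": [0, 0, 0.6], "turn": 0, "jaw": 0.95}, {"delta_pos": [0, 0, 0.8], "turn": 0, "jaw": 0.95}, {"delta_pos": [0, 0, 0.9], "turn": 0, "jaw": 0.95}, {"delta_pos": [0, 0, 0.9], "turn": 0, "jaw": 0.95}, {"delta_pos": [0, 0, 0.9], "turn": 0, "jaw": 0.95}])

```text
clock: 20.23
tool_pos: [0.5101, -0.0404, 0.0559]
eef_rot: [0.748, 0.663, -0.0, 0.0]
contact_force: [0.5, -1.6, -3.2]
opening: 0.107
```

```bash
python3 pl.py .5098 -.0403 .047 83.1; python3 - <<'E'
from h import *
im=vision.snapshot("scene"); cv2.imwrite("pics/s11.png",cv2.resize(im[180:270,200:300],None,fx=6,fy=6,interpolation=cv2.INTER_CUBIC))
E
```

```text
t=20.2 at [ 0.5101 -0.0404  0.0559] phi 83.1 q7 0.90 open 0.107 F [ 0.5 -1.6 -3.2] tilt [ 0.    -0.001 -1.   ]
delta_cm [ 0.01 -0.03  0.89] turn 0.0
```

View pics/s11.png

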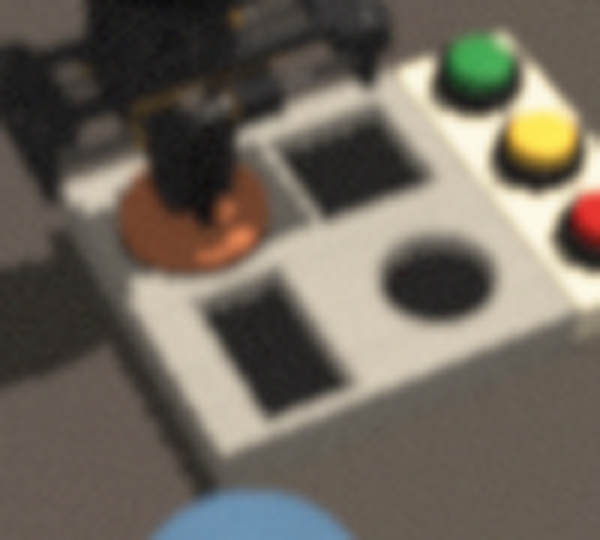

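>>> send_rows(series=[{"delta_pos": [0, 0, 0.3], "turn": 0, "jaw": 0.95}, {"delta_pos": [0, 0, 0.6], "turn": 0, "jaw": 0.95}, {"delta_pos": [0, 0, 0.8], "turn": 0, "jaw": 0.95}, {"delta_pos": [0, 0, 0.8], "turn": 0, "jaw": 0.95}, {"delta_pos": [0, 0, 0.8], "turn": 0, "jaw": 0.95}, {"delta_pos": [0, 0, 0.8], "turn": 0, "jaw": 0.95}, {"delta_pos": [0, 0, 0.8], "turn": 0, "jaw": 0.95}])

```text
clock: 20.87
tool_pos: [0.51, -0.0404, 0.0478]
eef_rot: [0.748, 0.663, -0.0, 0.0]
contact_force: [2.0, -3.9, -5.2]
opening: 0.108
```

>>> send_rows(series=[{"delta_pos": [-0.08, 0.07, 0], "turn": 0, "jaw": 0.95}, {"delta_pos": [-0.08, 0.07, 0.1], "turn": 0, "jaw": 0.95}, {"delta_pos": [-0.08, 0.07, 0.2], "turn": 0, "jaw": 0.95}, {"delta_pos": [-0.08, 0.07, 0.2], "turn": 0, "jaw": 0.95}, {"delta_pos": [-0.08, 0.07, 0.2], "turn": 0, "jaw": 0.95}, {"delta_pos": [-0.08, 0.07, 0.2], "turn": 0, "jaw": 0.95}])

```text
clock: 21.37
tool_pos: [0.5101, -0.0405, 0.0475]
eef_rot: [0.748, 0.664, 0.0, 0.0]
contact_force: [-1.0, -3.0, 15.0]
opening: 0.106
```

>>> send_rows(series=[{"delta_pos": [0, 0, -0.1], "turn": 0, "jaw": 0.65}, {"delta_pos": [0, 0, -0.1], "turn": 0, "jaw": 0.65}, {"delta_pos": [0, 0, -0.1], "turn": 0, "jaw": 0.65}, {"delta_pos": [0, 0, -0.1], "turn": 0, "jaw": 0.65}, {"delta_pos": [0, 0, -3], "turn": 0, "jaw": 0.65}, {"delta_pos": [0, 0, -7], "turn": 0, "jaw": 0.65}, {"delta_pos": [0, 0, -10], "turn": 0, "jaw": 0.65}, {"delta_pos": [0, 0, -10], "turn": 0, "jaw": 0.65}])

```text
clock: 22.03
tool_pos: [0.5131, -0.0402, 0.1505]
eef_rot: [0.748, 0.664, 0.003, 0.002]
contact_force: [-1.0, 1.3, 0.1]
opening: 0.346
```

```bash
python3 pl.py .42 .05 .2 90; python3 - <<'E'
from h import *
im=vision.snapshot("scene"); a=cv2.resize(im[170:280,190:320],None,fx=3.4,fy=3.4,interpolation=cv2.INTER_CUBIC)
im=vision.snapshot("top"); b=cv2.resize(im,None,fx=.8,fy=.8); a=cv2.resize(a,(int(a.shape[1]*b.shape[0]/a.shape[0]),b.shape[0]))
cv2.imwrite("pics/s12.png",np.hstack([a,b]))
E
```

```text
t=22.0 at [ 0.5131 -0.0402  0.1505] phi 83.2 q7 0.98 open 0.346 F [-1.   1.3  0.1] tilt [ 0.008  0.001 -1.   ]
delta_cm [  7.85 -10.28  -5.02] turn -6.8
```

View pics/s12.png

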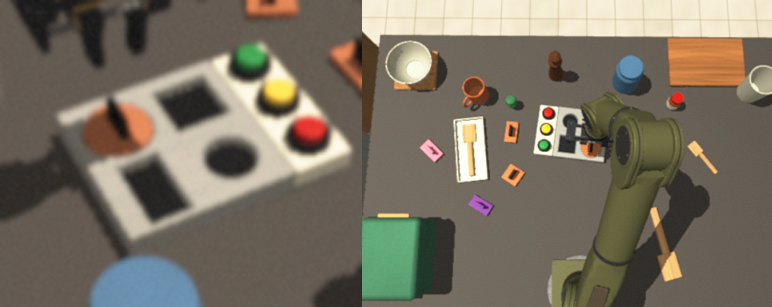

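```bash
python3 - <<'E'
from h import *
ims={"top":vision.snapshot("top"),"scene":vision.snapshot("scene")}
for n,p,z in [('insert_oblong',(.573,.26,-.1),0),('insert_square',(.408,.249,-.6),0),('insert_large_disc',(.51,-.04,-.12),.018)]:
  for c in("top","scene"):
    x,f=fit(n,p,z,'orange',cams=(c,),ims=ims); print(n,c,x.round(4),round(f,4))
E
```

```text
insert_oblong top [ 0.5731  0.2602 -0.0934] 0.0718
insert_oblong scene [ 0.5709  0.2661 -0.1436] 0.7881
insert_square top [ 0.4079  0.2492 -0.587 ] 0.0644
insert_square scene [ 0.4049  0.255  -0.6023] 0.1916
insert_large_disc top [ 0.5032 -0.0402 -0.1386] 0.4911
insert_large_disc scene [ 0.5072 -0.0368 -0.2796] 0.2835
```

```bash
python3 pl.py .573 .260 .12 84.6
```

```text
t=22.2 at [ 0.5095 -0.0408  0.145 ] phi 83.2 q7 0.98 open 0.345 F [-0.3 -0.7 -0.5] tilt [-0.002  0.    -1.   ]
delta_cm [30.62  2.72  2.49] turn -1.4
```

>>> send_rows(series=[{"delta_pos": [4, 0.4, 0], "turn": -1.4, "jaw": 0.55}, {"delta_pos": [8, 0.8, 0], "turn": -1.4, "jaw": 0.55}, {"delta_pos": [12, 1.1, 0], "turn": -1.4, "jaw": 0.55}, {"delta_pos": [16, 1.5, 0], "turn": -1.4, "jaw": 0.55}, {"delta_pos": [20, 1.8, 0], "turn": -1.4, "jaw": 0.55}, {"delta_pos": [24, 2.2, 0], "turn": -1.4, "jaw": 0.55}, {"delta_pos": [28, 2.5, 0], "turn": -1.4, "jaw": 0.55}, {"delta_pos": [30.6, 2.7, 0], "turn": -1.4, "jaw": 0.55}])

```text
clock: 22.9
tool_pos: [0.5724, 0.2652, 0.1441]
eef_rot: [0.738, 0.674, -0.0, -0.002]
contact_force: [0.2, -0.2, 0.2]
opening: 0.45
```

>>> send_rows(series=[{"delta_pos": [0, 0, 2], "turn": 0, "jaw": 0.55}, {"delta_pos": [0, 0, 4], "turn": 0, "jaw": 0.55}, {"delta_pos": [0, 0, 6], "turn": 0, "jaw": 0.55}, {"delta_pos": [0, 0, 7], "turn": 0, "jaw": 0.55}, {"delta_pos": [0, 0, 7], "turn": 0, "jaw": 0.55}, {"delta_pos": [0, 0, 7], "turn": 0, "jaw": 0.55}, {"delta_pos": [0, 0, 7], "turn": 0, "jaw": 0.55}, {"delta_pos": [0, 0, 7], "turn": 0, "jaw": 0.55}])

```text
clock: 23.57
tool_pos: [0.5744, 0.2602, 0.0771]
eef_rot: [0.74, 0.673, 0.001, 0.0]
contact_force: [-0.1, 0.1, 0.4]
opening: 0.452
```

>>> send_rows(series=[{"delta_pos": [0, 0, 0], "turn": 0, "jaw": 0.55}, {"delta_pos": [0, 0, 0], "turn": 0, "jaw": 0.55}])

```text
clock: 23.73
tool_pos: [0.5742, 0.26, 0.0769]
eef_rot: [0.74, 0.673, 0.001, 0.0]
contact_force: [-0.4, 0.6, -0.2]
opening: 0.452
```

```bash
python3 pl.py .573 .260 .028 84.6;  python3 - <<'E'
from h import *
im=vision.snapshot("scene"); a=cv2.resize(im[130:280,200:370],None,fx=4,fy=4,interpolation=cv2.INTER_CUBIC)
cv2.imwrite("pics/s13.png",a)
E
```

```text
t=23.7 at [0.5742 0.26   0.0769] phi 84.5 q7 0.63 open 0.452 F [-0.4  0.6 -0.2] tilt [ 0.001  0.001 -1.   ]
delta_cm [-0.02 -0.13  4.89] turn -0.1
```

View pics/s13.png

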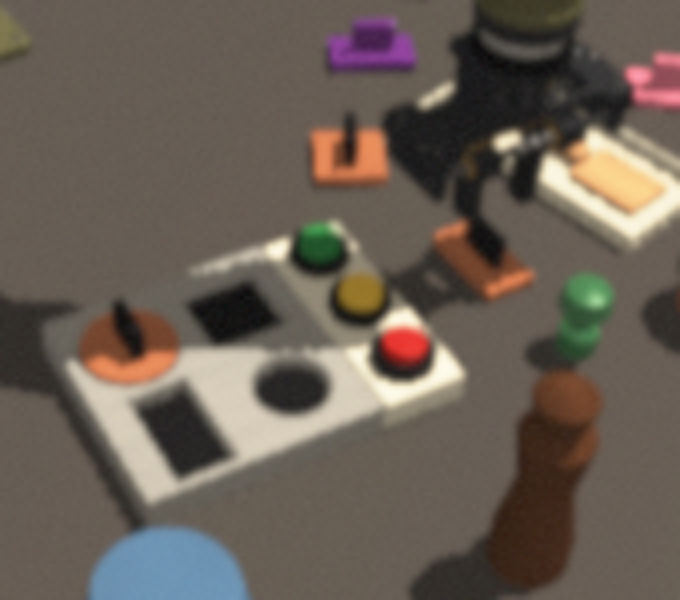

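>>> send_rows(series=[{"delta_pos": [0, -0.1, 2], "turn": 0, "jaw": 0.55}, {"delta_pos": [0, -0.1, 3.5], "turn": 0, "jaw": 0.55}, {"delta_pos": [0, -0.1, 4.5], "turn": 0, "jaw": 0.55}, {"delta_pos": [0, -0.1, 4.9], "turn": 0, "jaw": 0.55}, {"delta_pos": [0, -0.1, 4.9], "turn": 0, "jaw": 0.55}, {"delta_pos": [0, -0.1, 4.9], "turn": 0, "jaw": 0.55}, {"delta_pos": [0, -0.1, 4.9], "turn": 0, "jaw": 0.55}, {"delta_pos": [0, -0.1, 4.9], "turn": 0, "jaw": 0.55}])

```text
clock: 24.45
tool_pos: [0.5733, 0.2603, 0.0279]
eef_rot: [0.74, 0.673, 0.001, 0.0]
contact_force: [-0.1, 0.5, -0.1]
opening: 0.451
```

>>> send_rows(series=[{"delta_pos": [0, 0, 0], "turn": 0, "jaw": 0.95}, {"delta_pos": [0, 0, 0], "turn": 0, "jaw": 0.95}, {"delta_pos": [0, 0, 0], "turn": 0, "jaw": 0.95}, {"delta_pos": [0, 0, 0], "turn": 0, "jaw": 0.95}, {"delta_pos": [0, 0, 0], "turn": 0, "jaw": 0.95}, {"delta_pos": [0, 0, 0], "turn": 0, "jaw": 0.95}, {"delta_pos": [0, 0, 0], "turn": 0, "jaw": 0.95}, {"delta_pos": [0, 0, 0], "turn": 0, "jaw": 0.95}])

```text
clock: 25.12
tool_pos: [0.5728, 0.2602, 0.0272]
eef_rot: [0.74, 0.673, 0.0, -0.0]
contact_force: [0.1, 0.6, 1.3]
opening: 0.106
```

>>> send_rows(series=[{"delta_pos": [0, 0, -1], "turn": 0, "jaw": 0.95}, {"delta_pos": [0, 0, -3], "turn": 0, "jaw": 0.95}, {"delta_pos": [0, 0, -6], "turn": 0, "jaw": 0.95}, {"delta_pos": [0, 0, -8], "turn": 0, "jaw": 0.95}, {"delta_pos": [0, 0, -8], "turn": 0, "jaw": 0.95}])

```text
clock: 25.53
tool_pos: [0.575, 0.2611, 0.1115]
eef_rot: [0.74, 0.672, 0.004, 0.001]
contact_force: [0.4, 0.5, -1.4]
opening: 0.11
```

```bash
python3 - <<'E'
import numpy as np
P=np.array([.5608,-.0025]); c,s=np.cos(-.12),np.sin(-.12)
for k,a in dict(L=(-.045,-.045),S=(.045,.045),Q=(-.045,.045),O=(.045,-.045)).items():
    print(k,P+[c*a[0]-s*a[1],s*a[0]+c*a[1]])
E
python3 pl.py .6001 -.0526 .105 83.1
```

```text
L [ 0.51073656 -0.04178934]
S [0.61086344 0.03678934]
Q [0.52151066 0.04756344]
O [ 0.60008934 -0.05256344]
t=25.5 at [0.575  0.2611 0.1115] phi 84.5 q7 0.64 open 0.110 F [ 0.4  0.5 -1.4] tilt [ 0.006  0.003 -1.   ]
delta_cm [-30.99   5.49   0.55] turn 1.4
```

>>> send_rows(series=[{"delta_pos": [-4, 0.7, 0], "turn": 1.4, "jaw": 0.95}, {"delta_pos": [-8, 1.4, 0], "turn": 1.4, "jaw": 0.95}, {"delta_pos": [-12, 2.1, 0], "turn": 1.4, "jaw": 0.95}, {"delta_pos": [-16, 2.8, 0], "turn": 1.4, "jaw": 0.95}, {"delta_pos": [-20, 3.5, 0], "turn": 1.4, "jaw": 0.95}, {"delta_pos": [-24, 4.2, 0], "turn": 1.4, "jaw": 0.95}, {"delta_pos": [-28, 4.9, 0], "turn": 1.4, "jaw": 0.95}, {"delta_pos": [-31, 5.5, 0], "turn": 1.4, "jaw": 0.95}])

```text
clock: 26.2
tool_pos: [0.5965, -0.0592, 0.1058]
eef_rot: [0.749, 0.662, -0.002, 0.0]
contact_force: [1.1, -0.7, -1.8]
opening: 0.106
```

>>> send_rows(series=[{"delta_pos": [0, 0, 0.5], "turn": 0, "jaw": 0.95}, {"delta_pos": [0, 0, 1.5], "turn": 0, "jaw": 0.95}, {"delta_pos": [0, 0, 2.5], "turn": 0, "jaw": 0.95}, {"delta_pos": [0, 0, 3], "turn": 0, "jaw": 0.95}, {"delta_pos": [0, 0, 3], "turn": 0, "jaw": 0.95}, {"delta_pos": [0, 0, 3], "turn": 0, "jaw": 0.95}, {"delta_pos": [0, 0, 3], "turn": 0, "jaw": 0.95}, {"delta_pos": [0, 0, 3], "turn": 0, "jaw": 0.95}])

```text
clock: 26.87
tool_pos: [0.5984, -0.0532, 0.0774]
eef_rot: [0.748, 0.664, 0.0, 0.0]
contact_force: [0.2, -1.1, -3.0]
opening: 0.108
```

```bash
python3 pl.py .6001 -.0526 .063 83.1;python3 - <<'E'
from h import *
im=vision.snapshot("scene"); cv2.imwrite("pics/s14.png",cv2.resize(im[170:300,190:340],None,fx=5,fy=5,interpolation=cv2.INTER_CUBIC))
E
```

```text
t=26.9 at [ 0.5984 -0.0532  0.0774] phi 83.2 q7 1.02 open 0.108 F [ 0.2 -1.1 -3. ] tilt [ 0.001  0.    -1.   ]
delta_cm [0.08 0.17 1.44] turn 0.1
```

View pics/s14.png

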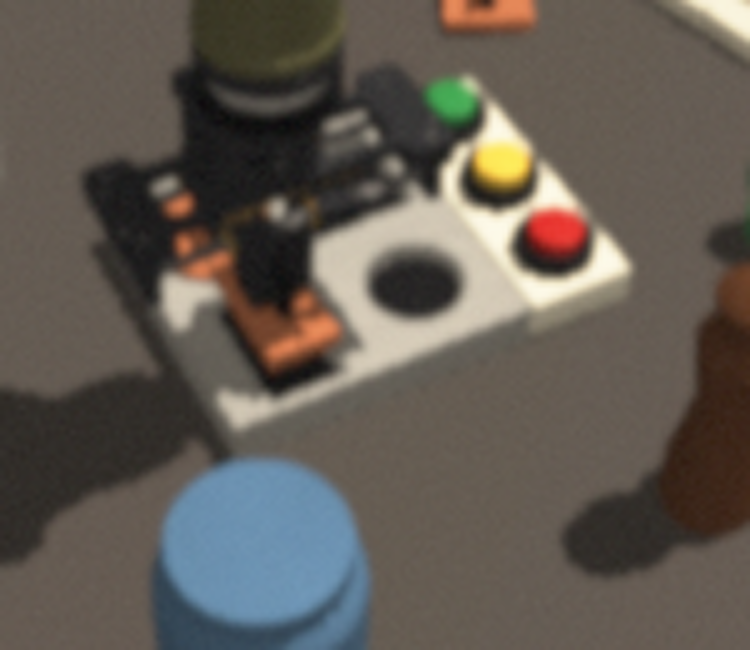

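>>> send_rows(series=[{"delta_pos": [0.08, 0.17, 0.5], "turn": 0, "jaw": 0.95}, {"delta_pos": [0.08, 0.17, 1], "turn": 0, "jaw": 0.95}, {"delta_pos": [0.08, 0.17, 1.4], "turn": 0, "jaw": 0.95}, {"delta_pos": [0.08, 0.17, 1.4], "turn": 0, "jaw": 0.95}, {"delta_pos": [0.08, 0.17, 1.4], "turn": 0, "jaw": 0.95}, {"delta_pos": [0.08, 0.17, 1.4], "turn": 0, "jaw": 0.95}, {"delta_pos": [0.08, 0.17, 1.4], "turn": 0, "jaw": 0.95}, {"delta_pos": [0.08, 0.17, 1.4], "turn": 0, "jaw": 0.95}])

```text
clock: 27.58
tool_pos: [0.5999, -0.0533, 0.0632]
eef_rot: [0.748, 0.664, 0.0, 0.0]
contact_force: [0.0, 0.4, -2.2]
opening: 0.11
```

>>> send_rows(series=[{"delta_pos": [0, 0, 0.3], "turn": 0, "jaw": 0.95}, {"delta_pos": [0, 0, 0.6], "turn": 0, "jaw": 0.95}, {"delta_pos": [0, 0, 0.8], "turn": 0, "jaw": 0.95}, {"delta_pos": [0, 0, 0.8], "turn": 0, "jaw": 0.95}, {"delta_pos": [0, 0, 0.8], "turn": 0, "jaw": 0.95}, {"delta_pos": [0, 0, 0.8], "turn": 0, "jaw": 0.95}])

```text
clock: 28.08
tool_pos: [0.6001, -0.0533, 0.055]
eef_rot: [0.748, 0.664, 0.0, 0.0]
contact_force: [1.8, 0.2, -3.3]
opening: 0.112
```

```bash
python3 pl.py .6001 -.0526 .046 83.1;python3 - <<'E'
from h import *
im=vision.snapshot("scene"); cv2.imwrite("pics/s15.png",cv2.resize(im[190:280,200:310],None,fx=6,fy=6,interpolation=cv2.INTER_CUBIC))
E
```

```text
t=28.1 at [ 0.6001 -0.0533  0.055 ] phi 83.1 q7 1.01 open 0.112 F [ 1.8  0.2 -3.3] tilt [ 0.001  0.    -1.   ]
delta_cm [ 0.07 -0.01  0.9 ] turn 0.0
```

View pics/s15.png

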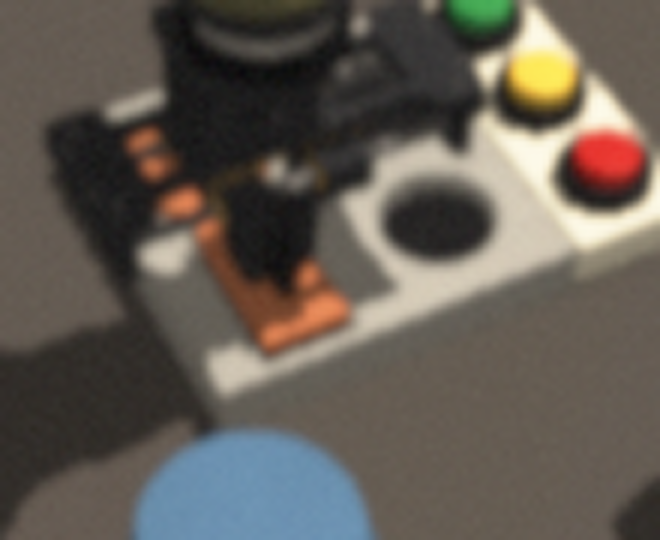

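>>> send_rows(series=[{"delta_pos": [0.03, 0.05, 0.3], "turn": 0, "jaw": 0.95}, {"delta_pos": [0.03, 0.05, 0.6], "turn": 0, "jaw": 0.95}, {"delta_pos": [0.03, 0.05, 0.8], "turn": 0, "jaw": 0.95}, {"delta_pos": [0.03, 0.05, 1.0], "turn": 0, "jaw": 0.95}, {"delta_pos": [0.03, 0.05, 1.05], "turn": 0, "jaw": 0.95}, {"delta_pos": [0.03, 0.05, 1.05], "turn": 0, "jaw": 0.95}, {"delta_pos": [0.03, 0.05, 1.05], "turn": 0, "jaw": 0.95}])

```text
clock: 28.72
tool_pos: [0.6004, -0.053, 0.0451]
eef_rot: [0.748, 0.664, 0.0, 0.0]
contact_force: [-1.4, -0.4, 5.4]
opening: 0.11
```

>>> send_rows(series=[{"delta_pos": [0, 0, 0], "turn": 0, "jaw": 0.65}, {"delta_pos": [0, 0, 0], "turn": 0, "jaw": 0.65}, {"delta_pos": [0, 0, 0], "turn": 0, "jaw": 0.65}, {"delta_pos": [0, 0, 0], "turn": 0, "jaw": 0.65}, {"delta_pos": [0, 0, -3], "turn": 0, "jaw": 0.65}, {"delta_pos": [0, 0, -7], "turn": 0, "jaw": 0.65}, {"delta_pos": [0, 0, -10], "turn": 0, "jaw": 0.65}, {"delta_pos": [0, 0, -10], "turn": 0, "jaw": 0.65}])

```text
clock: 29.38
tool_pos: [0.604, -0.0527, 0.1502]
eef_rot: [0.748, 0.663, 0.004, 0.003]
contact_force: [-0.4, -0.9, -0.3]
opening: 0.351
```

```bash
python3 - <<'E'
from h import *
ims={"top":vision.snapshot("top"),"scene":vision.snapshot("scene")}
cv2.imwrite("pics/s16.png",cv2.resize(ims["scene"][120:300,170:390],None,fx=3.3,fy=3.3,interpolation=cv2.INTER_CUBIC))
for n,p,z in [('insert_square',(.408,.249,-.6),0)]:
  for c in("top","scene"):
    x,f=fit(n,p,z,'orange',cams=(c,),ims=ims); print(n,c,x.round(4),round(f,4))
E
python3 pl.py .408 .2492 .12 56.4
```

```text
insert_square top [ 0.4079  0.2492 -0.587 ] 0.0648
insert_square scene [ 0.4045  0.2558 -0.6004] 0.1427
t=29.5 at [ 0.601  -0.0532  0.1456] phi 83.1 q7 1.07 open 0.349 F [-0.1  0.2  0.4] tilt [ 0.002 -0.    -1.   ]
delta_cm [ 27.71 -22.78   2.51] turn 26.7
```

View pics/s16.png

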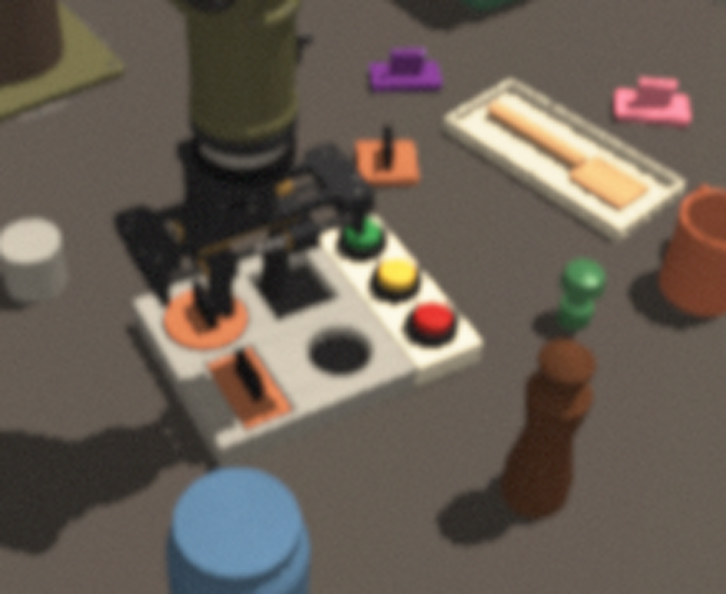

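>>> send_rows(series=[{"delta_pos": [27.7, -22.8, 0], "turn": 26.7, "jaw": 0.55}, {"delta_pos": [27.7, -22.8, 0], "turn": 26.7, "jaw": 0.55}, {"delta_pos": [27.7, -22.8, 0], "turn": 26.7, "jaw": 0.55}, {"delta_pos": [27.7, -22.8, 0], "turn": 26.7, "jaw": 0.55}, {"delta_pos": [27.7, -22.8, 0], "turn": 26.7, "jaw": 0.55}, {"delta_pos": [27.7, -22.8, 0], "turn": 26.7, "jaw": 0.55}, {"delta_pos": [27.7, -22.8, 0], "turn": 26.7, "jaw": 0.55}, {"delta_pos": [27.7, -22.8, 0], "turn": 26.7, "jaw": 0.55}])

```text
clock: 30.15
tool_pos: [0.4185, 0.2284, 0.1433]
eef_rot: [0.881, 0.473, -0.001, 0.0]
contact_force: [1.1, -0.1, -0.1]
opening: 0.453
```

>>> send_rows(series=[{"delta_pos": [0, 0, 0], "turn": 0, "jaw": 0.55}, {"delta_pos": [0, 0, 0], "turn": 0, "jaw": 0.55}, {"delta_pos": [0, 0, 0], "turn": 0, "jaw": 0.55}])

```text
clock: 30.4
tool_pos: [0.4202, 0.2268, 0.1436]
eef_rot: [0.881, 0.473, -0.001, 0.001]
contact_force: [-0.0, 0.8, -0.9]
opening: 0.453
```

```bash
python3 pl.py .408 .2492 .07 56.4
```

```text
t=30.4 at [0.4202 0.2268 0.1436] phi 56.5 q7 0.17 open 0.453 F [-0.   0.8 -0.9] tilt [-0.002 -0.002 -1.   ]
delta_cm [ 1.21 -2.26  7.36] turn 0.1
```

>>> send_rows(series=[{"delta_pos": [0.6, -1.2, 1], "turn": 0, "jaw": 0.55}, {"delta_pos": [1.2, -2.3, 4], "turn": 0, "jaw": 0.55}, {"delta_pos": [1.2, -2.3, 7], "turn": 0, "jaw": 0.55}, {"delta_pos": [1.2, -2.3, 7.4], "turn": 0, "jaw": 0.55}, {"delta_pos": [1.2, -2.3, 7.4], "turn": 0, "jaw": 0.55}, {"delta_pos": [1.2, -2.3, 7.4], "turn": 0, "jaw": 0.55}, {"delta_pos": [1.2, -2.3, 7.4], "turn": 0, "jaw": 0.55}, {"delta_pos": [1.2, -2.3, 7.4], "turn": 0, "jaw": 0.55}])

```text
clock: 31.07
tool_pos: [0.4093, 0.2501, 0.0718]
eef_rot: [0.881, 0.472, 0.001, -0.0]
contact_force: [0.5, 0.1, 0.3]
opening: 0.449
```

>>> send_rows(series=[{"delta_pos": [0, 0, 0], "turn": 0, "jaw": 0.55}, {"delta_pos": [0, 0, 0], "turn": 0, "jaw": 0.55}])

```text
clock: 31.23
tool_pos: [0.4087, 0.2505, 0.0714]
eef_rot: [0.881, 0.473, 0.001, -0.0]
contact_force: [-0.6, 0.8, -0.1]
opening: 0.447
```

```bash
python3 pl.py .408 .2492 .028 56.4;  python3 - <<'E'
from h import *
im=vision.snapshot("scene"); a=cv2.resize(im[100:250,200:370],None,fx=4,fy=4,interpolation=cv2.INTER_CUBIC)
cv2.imwrite("pics/s17.png",a)
E
```

```text
t=31.2 at [0.4087 0.2505 0.0714] phi 56.4 q7 0.11 open 0.447 F [-0.6  0.8 -0.1] tilt [ 0.001  0.001 -1.   ]
delta_cm [-0.16  0.01  4.34] turn 0.0
```

View pics/s17.png

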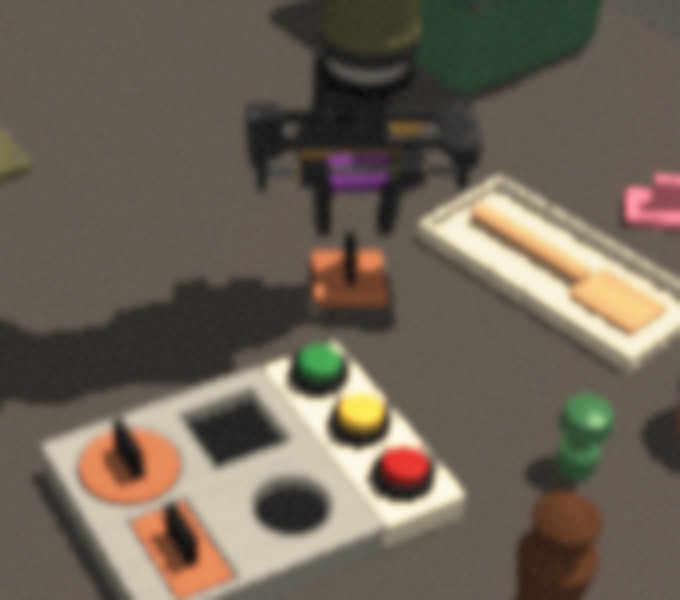

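>>> send_rows(series=[{"delta_pos": [-0.1, 0, 1.5], "turn": 0, "jaw": 0.55}, {"delta_pos": [-0.1, 0, 3], "turn": 0, "jaw": 0.55}, {"delta_pos": [-0.1, 0, 4], "turn": 0, "jaw": 0.55}, {"delta_pos": [-0.1, 0, 4.3], "turn": 0, "jaw": 0.55}, {"delta_pos": [-0.1, 0, 4.3], "turn": 0, "jaw": 0.55}, {"delta_pos": [-0.1, 0, 4.3], "turn": 0, "jaw": 0.55}, {"delta_pos": [-0.1, 0, 4.3], "turn": 0, "jaw": 0.55}, {"delta_pos": [-0.1, 0, 4.3], "turn": 0, "jaw": 0.55}])

```text
clock: 31.95
tool_pos: [0.4079, 0.2498, 0.0281]
eef_rot: [0.881, 0.473, 0.001, -0.0]
contact_force: [0.5, 0.4, 0.1]
opening: 0.451
```

>>> send_rows(series=[{"delta_pos": [0, 0, 0], "turn": 0, "jaw": 0.95}, {"delta_pos": [0, 0, 0], "turn": 0, "jaw": 0.95}, {"delta_pos": [0, 0, 0], "turn": 0, "jaw": 0.95}, {"delta_pos": [0, 0, 0], "turn": 0, "jaw": 0.95}, {"delta_pos": [0, 0, 0], "turn": 0, "jaw": 0.95}, {"delta_pos": [0, 0, 0], "turn": 0, "jaw": 0.95}, {"delta_pos": [0, 0, 0], "turn": 0, "jaw": 0.95}, {"delta_pos": [0, 0, 0], "turn": 0, "jaw": 0.95}])

```text
clock: 32.62
tool_pos: [0.4078, 0.2498, 0.0276]
eef_rot: [0.881, 0.473, 0.0, -0.0]
contact_force: [0.1, 0.2, 0.8]
opening: 0.114
```

>>> send_rows(series=[{"delta_pos": [0, 0, -1], "turn": 0, "jaw": 0.95}, {"delta_pos": [0, 0, -3], "turn": 0, "jaw": 0.95}, {"delta_pos": [0, 0, -6], "turn": 0, "jaw": 0.95}, {"delta_pos": [0, 0, -8], "turn": 0, "jaw": 0.95}, {"delta_pos": [0, 0, -8], "turn": 0, "jaw": 0.95}])

```text
clock: 33.03
tool_pos: [0.4088, 0.25, 0.1109]
eef_rot: [0.881, 0.473, 0.003, -0.0]
contact_force: [0.7, -0.0, -2.6]
opening: 0.111
```

```bash
python3 pl.py .5213 .0475 .1 83.1
```

```text
t=33.0 at [0.4088 0.25   0.1109] phi 56.4 q7 0.11 open 0.111 F [ 0.7 -0.  -2.6] tilt [ 0.004  0.003 -1.   ]
delta_cm [-10.66  20.57   1.08] turn -26.7
```

>>> send_rows(series=[{"delta_pos": [-1.5, 2.9, 0], "turn": -4, "jaw": 0.95}, {"delta_pos": [-3, 5.8, 0], "turn": -8, "jaw": 0.95}, {"delta_pos": [-4.5, 8.7, 0], "turn": -12, "jaw": 0.95}, {"delta_pos": [-6, 11.6, 0], "turn": -16, "jaw": 0.95}, {"delta_pos": [-7.5, 14.5, 0], "turn": -20, "jaw": 0.95}, {"delta_pos": [-9, 17.4, 0], "turn": -24, "jaw": 0.95}, {"delta_pos": [-10, 19.3, 0], "turn": -26, "jaw": 0.95}, {"delta_pos": [-10.7, 20.6, 0], "turn": -26.7, "jaw": 0.95}])

```text
clock: 33.7
tool_pos: [0.5204, 0.0425, 0.1066]
eef_rot: [0.749, 0.663, -0.001, 0.0]
contact_force: [0.4, 0.3, -3.3]
opening: 0.107
```

>>> send_rows(series=[{"delta_pos": [0, 0, 1], "turn": 0, "jaw": 0.95}, {"delta_pos": [0, 0, 2], "turn": 0, "jaw": 0.95}, {"delta_pos": [0, 0, 3], "turn": 0, "jaw": 0.95}, {"delta_pos": [0, 0, 3], "turn": 0, "jaw": 0.95}, {"delta_pos": [0, 0, 3], "turn": 0, "jaw": 0.95}, {"delta_pos": [0, 0, 3], "turn": 0, "jaw": 0.95}, {"delta_pos": [0, 0, 3], "turn": 0, "jaw": 0.95}, {"delta_pos": [0, 0, 3], "turn": 0, "jaw": 0.95}])

```text
clock: 34.37
tool_pos: [0.5203, 0.0471, 0.0779]
eef_rot: [0.748, 0.664, 0.0, 0.0]
contact_force: [0.2, 0.2, -1.8]
opening: 0.109
```

```bash
python3 pl.py .521 .0475 .063 83.1;python3 - <<'E'
from h import *
im=vision.snapshot("scene"); cv2.imwrite("pics/s18.png",cv2.resize(im[170:300,190:340],None,fx=5,fy=5,interpolation=cv2.INTER_CUBIC))
E
```

```text
t=34.4 at [0.5203 0.0471 0.0779] phi 83.2 q7 0.72 open 0.109 F [ 0.2  0.2 -1.8] tilt [ 0.001  0.    -1.   ]
delta_cm [0.05 0.06 1.49] turn 0.1
```

View pics/s18.png

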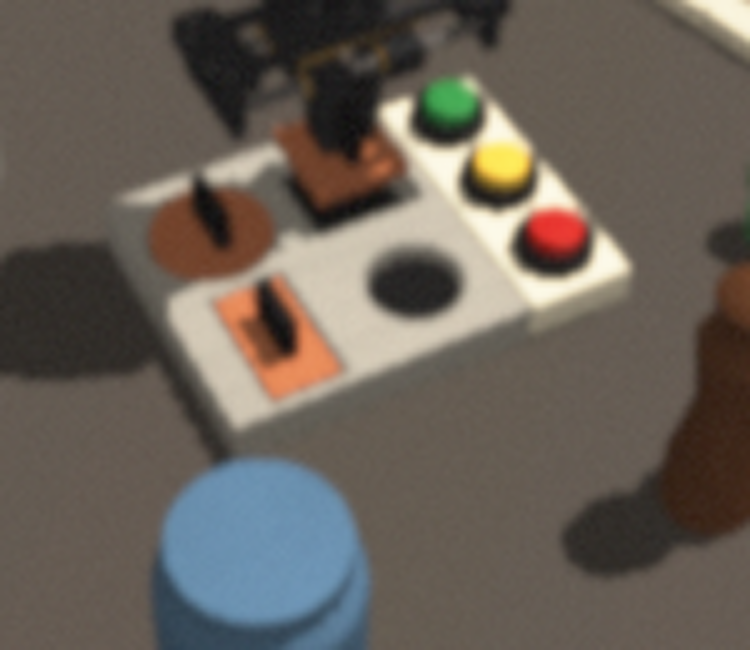

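>>> send_rows(series=[{"delta_pos": [0.05, 0.06, 0.5], "turn": 0, "jaw": 0.95}, {"delta_pos": [0.05, 0.06, 1], "turn": 0, "jaw": 0.95}, {"delta_pos": [0.05, 0.06, 1.5], "turn": 0, "jaw": 0.95}, {"delta_pos": [0.05, 0.06, 1.5], "turn": 0, "jaw": 0.95}, {"delta_pos": [0.05, 0.06, 1.5], "turn": 0, "jaw": 0.95}, {"delta_pos": [0.05, 0.06, 1.5], "turn": 0, "jaw": 0.95}, {"delta_pos": [0.05, 0.06, 1.5], "turn": 0, "jaw": 0.95}, {"delta_pos": [0.05, 0.06, 1.5], "turn": 0, "jaw": 0.95}])

```text
clock: 35.08
tool_pos: [0.5209, 0.047, 0.0626]
eef_rot: [0.748, 0.664, 0.0, 0.0]
contact_force: [-0.4, -0.3, -2.5]
opening: 0.108
```

>>> send_rows(series=[{"delta_pos": [0, 0, 0.3], "turn": 0, "jaw": 0.95}, {"delta_pos": [0, 0, 0.6], "turn": 0, "jaw": 0.95}, {"delta_pos": [0, 0, 0.8], "turn": 0, "jaw": 0.95}, {"delta_pos": [0, 0, 0.8], "turn": 0, "jaw": 0.95}, {"delta_pos": [0, 0, 0.8], "turn": 0, "jaw": 0.95}, {"delta_pos": [0, 0, 0.8], "turn": 0, "jaw": 0.95}])

```text
clock: 35.58
tool_pos: [0.5208, 0.047, 0.0545]
eef_rot: [0.748, 0.664, 0.0, -0.0]
contact_force: [0.6, 0.5, -2.1]
opening: 0.108
```

```bash
python3 pl.py .521 .0475 .046 83.1;python3 - <<'E'
from h import *
im=vision.snapshot("scene"); cv2.imwrite("pics/s19.png",cv2.resize(im[180:270,200:310],None,fx=6,fy=6,interpolation=cv2.INTER_CUBIC))
E
```

```text
t=35.6 at [0.5208 0.047  0.0545] phi 83.2 q7 0.70 open 0.108 F [ 0.6  0.5 -2.1] tilt [-0.  0. -1.]
delta_cm [0.05 0.01 0.85] turn 0.1
```

View pics/s19.png

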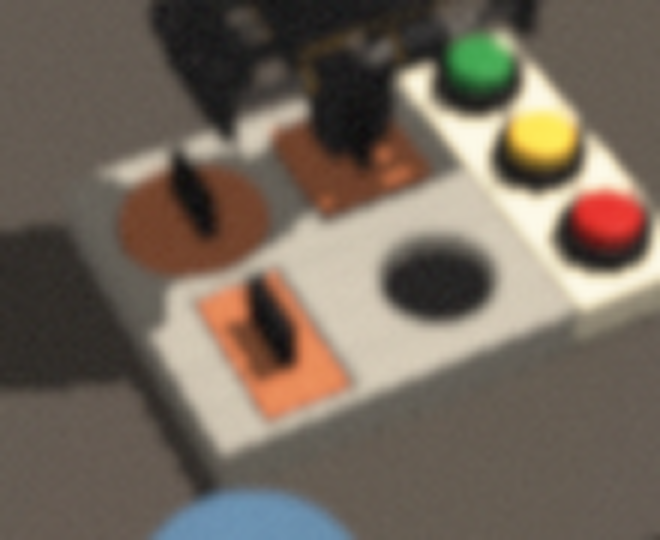

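>>> send_rows(series=[{"delta_pos": [0, 0, 0.3], "turn": 0, "jaw": 0.95}, {"delta_pos": [0, 0, 0.6], "turn": 0, "jaw": 0.95}, {"delta_pos": [0, 0, 0.8], "turn": 0, "jaw": 0.95}, {"delta_pos": [0, 0, 0.95], "turn": 0, "jaw": 0.95}, {"delta_pos": [0, 0, 1.0], "turn": 0, "jaw": 0.95}, {"delta_pos": [0, 0, 1.0], "turn": 0, "jaw": 0.95}, {"delta_pos": [0, 0, 1.0], "turn": 0, "jaw": 0.95}])

```text
clock: 36.22
tool_pos: [0.5207, 0.047, 0.0456]
eef_rot: [0.748, 0.664, 0.0, 0.0]
contact_force: [-2.8, 0.2, 10.7]
opening: 0.104
```

Seated at about 18 mm with floor contact. Next I'll release it and go for the small disc.

>>> send_rows(series=[{"delta_pos": [0, 0, 0], "turn": 0, "jaw": 0.65}, {"delta_pos": [0, 0, 0], "turn": 0, "jaw": 0.65}, {"delta_pos": [0, 0, 0], "turn": 0, "jaw": 0.65}, {"delta_pos": [0, 0, 0], "turn": 0, "jaw": 0.65}, {"delta_pos": [0, 0, -3], "turn": 0, "jaw": 0.65}, {"delta_pos": [0, 0, -7], "turn": 0, "jaw": 0.65}, {"delta_pos": [0, 0, -10], "turn": 0, "jaw": 0.65}, {"delta_pos": [0, 0, -10], "turn": 0, "jaw": 0.65}])

```text
clock: 36.88
tool_pos: [0.5238, 0.0477, 0.1492]
eef_rot: [0.748, 0.663, 0.004, 0.002]
contact_force: [0.8, -0.8, -0.4]
opening: 0.349
```

```bash
python3 - <<'E'
from h import *
ims={"top":vision.snapshot("top"),"scene":vision.snapshot("scene")}
cv2.imwrite("pics/t20.png",cv2.resize(ims["top"],(800,600)))
cv2.imwrite("pics/s20.png",cv2.resize(ims["scene"][120:300,80:340],None,fx=3,fy=3,interpolation=cv2.INTER_CUBIC))
for n,p,z in [('insert_small_disc',(.4075,-.272,-.72),0)]:
  for c in("top","scene"):
    x,f=fit(n,p,z,'orange',cams=(c,),ims=ims); print(n,c,x.round(4),round(f,4))
E
python3 pl.py .4075 -.272 .12 48.7
```

```text
insert_small_disc top [ 0.4079 -0.2713 -0.7304] 0.2147
insert_small_disc scene [ 0.4073 -0.2681 -0.6555] 0.18
t=37.0 at [0.5215 0.0469 0.1453] phi 83.1 q7 0.78 open 0.353 F [-0.1  1.2 -1. ] tilt [ 0.002  0.001 -1.   ]
delta_cm [-33.03  -7.5    2.49] turn 34.4
```

View pics/t20.png

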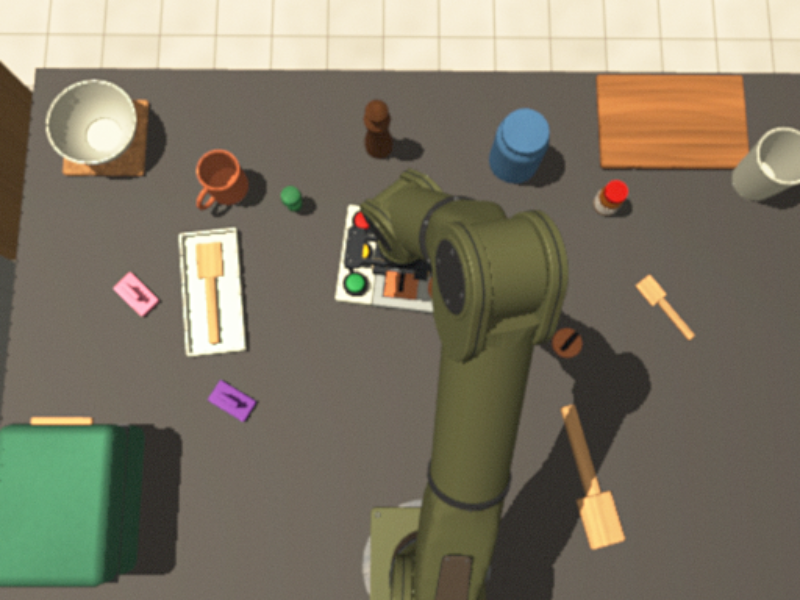

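View pics/s20.png

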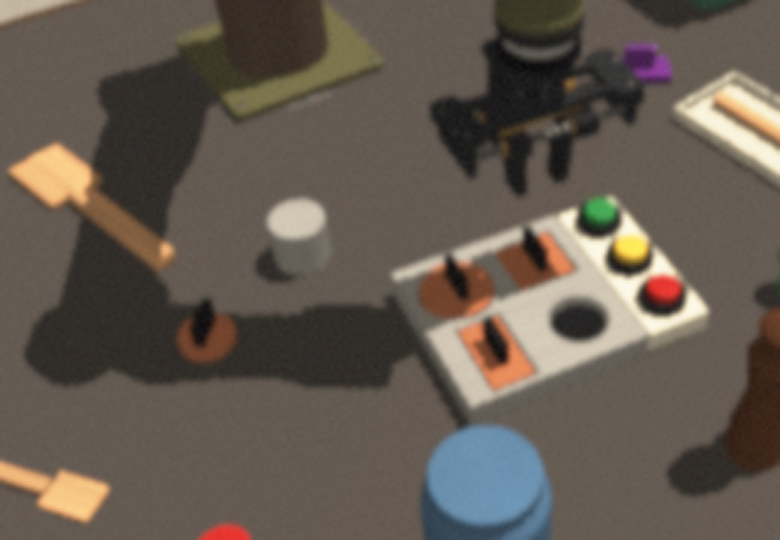

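```bash
python3 pl.py .407 -.2702 .12 48.6
```

```text
t=37.0 at [0.5215 0.0469 0.1453] phi 83.1 q7 0.78 open 0.353 F [-0.1  1.2 -1. ] tilt [ 0.002  0.001 -1.   ]
delta_cm [-32.86  -7.57   2.49] turn 34.5
```

>>> send_rows(series=[{"delta_pos": [-32.8, -7.5, 0], "turn": 34.5, "jaw": 0.55}, {"delta_pos": [-32.8, -7.5, 0], "turn": 34.5, "jaw": 0.55}, {"delta_pos": [-32.8, -7.5, 0], "turn": 34.5, "jaw": 0.55}, {"delta_pos": [-32.8, -7.5, 0], "turn": 34.5, "jaw": 0.55}, {"delta_pos": [-32.8, -7.5, 0], "turn": 34.5, "jaw": 0.55}, {"delta_pos": [-32.8, -7.5, 0], "turn": 34.5, "jaw": 0.55}, {"delta_pos": [-32.8, -7.5, 0], "turn": 34.5, "jaw": 0.55}, {"delta_pos": [-32.8, -7.5, 0], "turn": 34.5, "jaw": 0.55}])

```text
clock: 37.65
tool_pos: [0.4063, -0.268, 0.1429]
eef_rot: [0.911, 0.412, -0.001, -0.001]
contact_force: [0.9, -0.3, 0.2]
opening: 0.45
```

>>> send_rows(series=[{"delta_pos": [0, 0, 0], "turn": 0, "jaw": 0.55}, {"delta_pos": [0, 0, 0], "turn": 0, "jaw": 0.55}, {"delta_pos": [0, 0, 0], "turn": 0, "jaw": 0.55}])

```text
clock: 37.9
tool_pos: [0.4078, -0.266, 0.1433]
eef_rot: [0.911, 0.412, -0.0, -0.001]
contact_force: [0.3, -0.0, -0.4]
opening: 0.447
```

```bash
python3 pl.py .407 -.2702 .07 48.6
```

```text
t=37.9 at [ 0.4078 -0.266   0.1433] phi 48.6 q7 0.89 open 0.447 F [ 0.3 -0.  -0.4] tilt [-0.002  0.002 -1.   ]
delta_cm [-0.37  0.23  7.33] turn 0.0
```

>>> send_rows(series=[{"delta_pos": [-0.3, 0.2, 1], "turn": 0, "jaw": 0.55}, {"delta_pos": [-0.3, 0.2, 4], "turn": 0, "jaw": 0.55}, {"delta_pos": [-0.3, 0.2, 7], "turn": 0, "jaw": 0.55}, {"delta_pos": [-0.3, 0.2, 7.3], "turn": 0, "jaw": 0.55}, {"delta_pos": [-0.3, 0.2, 7.3], "turn": 0, "jaw": 0.55}, {"delta_pos": [-0.3, 0.2, 7.3], "turn": 0, "jaw": 0.55}, {"delta_pos": [-0.3, 0.2, 7.3], "turn": 0, "jaw": 0.55}, {"delta_pos": [-0.3, 0.2, 7.3], "turn": 0, "jaw": 0.55}])

```text
clock: 38.57
tool_pos: [0.4086, -0.2705, 0.0727]
eef_rot: [0.911, 0.412, 0.001, 0.001]
contact_force: [-1.0, 0.3, -0.3]
opening: 0.452
```

>>> send_rows(series=[{"delta_pos": [0, 0, 0], "turn": 0, "jaw": 0.55}, {"delta_pos": [0, 0, 0], "turn": 0, "jaw": 0.55}])

```text
clock: 38.73
tool_pos: [0.4082, -0.2707, 0.0723]
eef_rot: [0.911, 0.412, 0.001, 0.001]
contact_force: [0.5, -0.2, -0.2]
opening: 0.45
```

```bash
python3 pl.py .407 -.2702 .028 48.6;  python3 - <<'E'
from h import *
im=vision.snapshot("scene"); a=cv2.resize(im[130:280,70:240],None,fx=4,fy=4,interpolation=cv2.INTER_CUBIC)
cv2.imwrite("pics/s21.png",a)
E
```

```text
t=38.7 at [ 0.4082 -0.2707  0.0723] phi 48.6 q7 0.83 open 0.450 F [ 0.5 -0.2 -0.2] tilt [ 0.001 -0.001 -1.   ]
delta_cm [-0.04 -0.12  4.43] turn 0.0
```

View pics/s21.png

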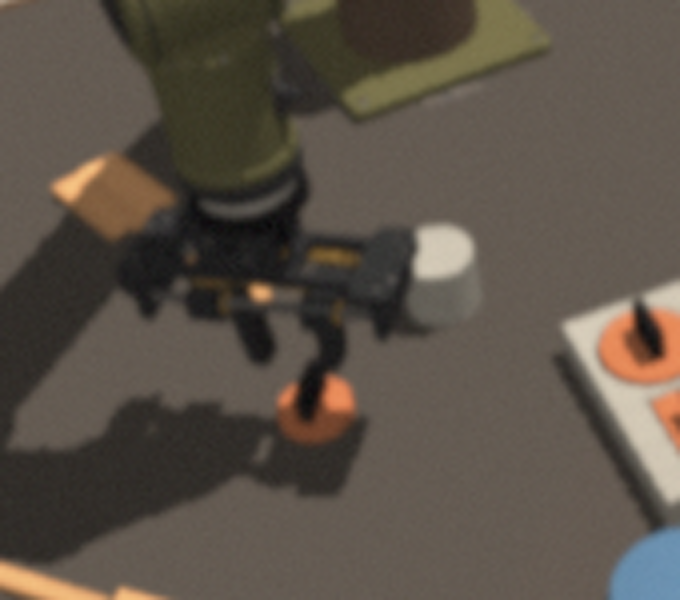

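>>> send_rows(series=[{"delta_pos": [0, -0.1, 1.5], "turn": 0, "jaw": 0.55}, {"delta_pos": [0, -0.1, 3], "turn": 0, "jaw": 0.55}, {"delta_pos": [0, -0.1, 4], "turn": 0, "jaw": 0.55}, {"delta_pos": [0, -0.1, 4.4], "turn": 0, "jaw": 0.55}, {"delta_pos": [0, -0.1, 4.4], "turn": 0, "jaw": 0.55}, {"delta_pos": [0, -0.1, 4.4], "turn": 0, "jaw": 0.55}, {"delta_pos": [0, -0.1, 4.4], "turn": 0, "jaw": 0.55}, {"delta_pos": [0, -0.1, 4.4], "turn": 0, "jaw": 0.55}])

```text
clock: 39.45
tool_pos: [0.4073, -0.2699, 0.0281]
eef_rot: [0.911, 0.412, 0.0, 0.0]
contact_force: [0.6, -0.6, -0.8]
opening: 0.448
```

>>> send_rows(series=[{"delta_pos": [0, 0, 0], "turn": 0, "jaw": 0.95}, {"delta_pos": [0, 0, 0], "turn": 0, "jaw": 0.95}, {"delta_pos": [0, 0, 0], "turn": 0, "jaw": 0.95}, {"delta_pos": [0, 0, 0], "turn": 0, "jaw": 0.95}, {"delta_pos": [0, 0, 0], "turn": 0, "jaw": 0.95}, {"delta_pos": [0, 0, 0], "turn": 0, "jaw": 0.95}, {"delta_pos": [0, 0, 0], "turn": 0, "jaw": 0.95}, {"delta_pos": [0, 0, 0], "turn": 0, "jaw": 0.95}])

```text
clock: 40.12
tool_pos: [0.4071, -0.2697, 0.0276]
eef_rot: [0.911, 0.412, 0.0, 0.0]
contact_force: [-0.4, -1.0, 1.9]
opening: 0.11
```

>>> send_rows(series=[{"delta_pos": [0, 0, -1], "turn": 0, "jaw": 0.95}, {"delta_pos": [0, 0, -3], "turn": 0, "jaw": 0.95}, {"delta_pos": [0, 0, -6], "turn": 0, "jaw": 0.95}, {"delta_pos": [0, 0, -9], "turn": 0, "jaw": 0.95}, {"delta_pos": [0, 0, -11], "turn": 0, "jaw": 0.95}, {"delta_pos": [0, 0, -11], "turn": 0, "jaw": 0.95}, {"delta_pos": [0, 0, -11], "turn": 0, "jaw": 0.95}])

```text
clock: 40.7
tool_pos: [0.4072, -0.27, 0.138]
eef_rot: [0.911, 0.412, 0.001, 0.001]
contact_force: [-0.0, 0.2, -1.4]
opening: 0.107
```

```bash
python3 pl.py .6108 .0368 .13 83.1
```

```text
t=40.7 at [ 0.4072 -0.27    0.138 ] phi 48.6 q7 0.87 open 0.107 F [-0.   0.2 -1.4] tilt [ 0.002 -0.001 -1.   ]
delta_cm [36.48 -5.01  0.81] turn -34.5
```

>>> send_rows(series=[{"delta_pos": [4, -0.5, 0], "turn": -4, "jaw": 0.95}, {"delta_pos": [8, -1.1, 0], "turn": -8, "jaw": 0.95}, {"delta_pos": [12, -1.6, 0], "turn": -12, "jaw": 0.95}, {"delta_pos": [16, -2.2, 0], "turn": -16, "jaw": 0.95}, {"delta_pos": [20, -2.7, 0], "turn": -20, "jaw": 0.95}, {"delta_pos": [24, -3.3, 0], "turn": -24, "jaw": 0.95}, {"delta_pos": [28, -3.8, 0], "turn": -28, "jaw": 0.95}, {"delta_pos": [32, -4.4, 0], "turn": -32, "jaw": 0.95}])

```text
clock: 41.37
tool_pos: [0.585, 0.0013, 0.1353]
eef_rot: [0.761, 0.649, -0.002, -0.001]
contact_force: [0.7, 0.4, -1.7]
opening: 0.109
```

>>> send_rows(series=[{"delta_pos": [0, 0, 0], "turn": -2.5, "jaw": 0.95}, {"delta_pos": [0, 0, 0], "turn": -2.5, "jaw": 0.95}, {"delta_pos": [0, 0, 0], "turn": -2.5, "jaw": 0.95}, {"delta_pos": [0, 0, 0], "turn": -2.5, "jaw": 0.95}, {"delta_pos": [0, 0, 0], "turn": -2.5, "jaw": 0.95}, {"delta_pos": [0, 0, 0], "turn": -2.5, "jaw": 0.95}])

```text
clock: 41.87
tool_pos: [0.5848, -0.0019, 0.1371]
eef_rot: [0.749, 0.663, -0.001, -0.0]
contact_force: [-0.4, -0.2, -2.1]
opening: 0.108
```

```bash
python3 pl.py .6108 .0368 .08 83.1
```

```text
t=41.9 at [ 0.5848 -0.0019  0.1371] phi 83.0 q7 0.90 open 0.108 F [-0.4 -0.2 -2.1] tilt [-0.001 -0.001 -1.   ]
delta_cm [4.16 2.12 5.7 ] turn -0.1
```

>>> send_rows(series=[{"delta_pos": [2, 1, 0], "turn": 0, "jaw": 0.95}, {"delta_pos": [4.2, 2.1, 0], "turn": 0, "jaw": 0.95}, {"delta_pos": [4.2, 2.1, 2], "turn": 0, "jaw": 0.95}, {"delta_pos": [4.2, 2.1, 4], "turn": 0, "jaw": 0.95}, {"delta_pos": [4.2, 2.1, 6], "turn": 0, "jaw": 0.95}, {"delta_pos": [4.2, 2.1, 6], "turn": 0, "jaw": 0.95}, {"delta_pos": [4.2, 2.1, 6], "turn": 0, "jaw": 0.95}, {"delta_pos": [4.2, 2.1, 6], "turn": 0, "jaw": 0.95}])

```text
clock: 42.53
tool_pos: [0.6118, 0.0385, 0.0785]
eef_rot: [0.748, 0.663, 0.001, 0.0]
contact_force: [-0.3, 0.2, -1.8]
opening: 0.114
```

>>> send_rows(series=[{"delta_pos": [0, 0, 0], "turn": 0, "jaw": 0.95}, {"delta_pos": [0, 0, 0], "turn": 0, "jaw": 0.95}, {"delta_pos": [0, 0, 0], "turn": 0, "jaw": 0.95}, {"delta_pos": [0, 0, 0], "turn": 0, "jaw": 0.95}])

```text
clock: 42.87
tool_pos: [0.6117, 0.0388, 0.0782]
eef_rot: [0.748, 0.664, 0.0, 0.0]
contact_force: [1.2, -0.8, -0.8]
opening: 0.109
```

```bash
python3 pl.py .6108 .0368 .063 83.1;python3 - <<'E'
from h import *
im=vision.snapshot("scene"); cv2.imwrite("pics/s22.png",cv2.resize(im[170:300,190:340],None,fx=5,fy=5,interpolation=cv2.INTER_CUBIC))
E
```

```text
t=42.9 at [0.6117 0.0388 0.0782] phi 83.1 q7 0.83 open 0.109 F [ 1.2 -0.8 -0.8] tilt [ 0.001  0.    -1.   ]
delta_cm [-0.21 -0.06  1.52] turn 0.0
```

View pics/s22.png

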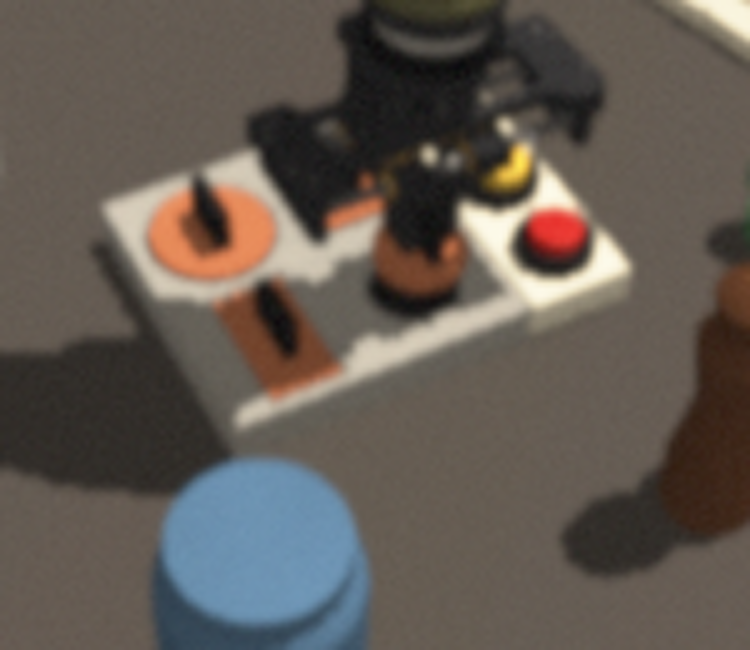

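>>> send_rows(series=[{"delta_pos": [-0.2, -0.06, 0.5], "turn": 0, "jaw": 0.95}, {"delta_pos": [-0.2, -0.06, 1], "turn": 0, "jaw": 0.95}, {"delta_pos": [-0.2, -0.06, 1.5], "turn": 0, "jaw": 0.95}, {"delta_pos": [-0.2, -0.06, 1.5], "turn": 0, "jaw": 0.95}, {"delta_pos": [-0.2, -0.06, 1.5], "turn": 0, "jaw": 0.95}, {"delta_pos": [-0.2, -0.06, 1.5], "turn": 0, "jaw": 0.95}, {"delta_pos": [-0.2, -0.06, 1.5], "turn": 0, "jaw": 0.95}, {"delta_pos": [-0.2, -0.06, 1.5], "turn": 0, "jaw": 0.95}])

```text
clock: 43.58
tool_pos: [0.6106, 0.037, 0.0627]
eef_rot: [0.748, 0.664, 0.0, 0.0]
contact_force: [0.1, 0.6, -1.5]
opening: 0.111
```

>>> send_rows(series=[{"delta_pos": [0, 0, 0.3], "turn": 0, "jaw": 0.95}, {"delta_pos": [0, 0, 0.6], "turn": 0, "jaw": 0.95}, {"delta_pos": [0, 0, 0.8], "turn": 0, "jaw": 0.95}, {"delta_pos": [0, 0, 0.8], "turn": 0, "jaw": 0.95}, {"delta_pos": [0, 0, 0.8], "turn": 0, "jaw": 0.95}, {"delta_pos": [0, 0, 0.8], "turn": 0, "jaw": 0.95}])

```text
clock: 44.08
tool_pos: [0.6104, 0.037, 0.0545]
eef_rot: [0.748, 0.664, 0.0, -0.0]
contact_force: [-0.7, -0.2, -1.7]
opening: 0.113
```

```bash
python3 pl.py .6108 .0368 .046 83.1;python3 - <<'E'
from h import *
im=vision.snapshot("scene"); cv2.imwrite("pics/s23.png",cv2.resize(im[180:270,210:320],None,fx=6,fy=6,interpolation=cv2.INTER_CUBIC))
E
```

```text
t=44.1 at [0.6104 0.037  0.0545] phi 83.2 q7 0.81 open 0.113 F [-0.7 -0.2 -1.7] tilt [-0.  0. -1.]
delta_cm [-0.01  0.04  0.85] turn 0.1
```

View pics/s23.png

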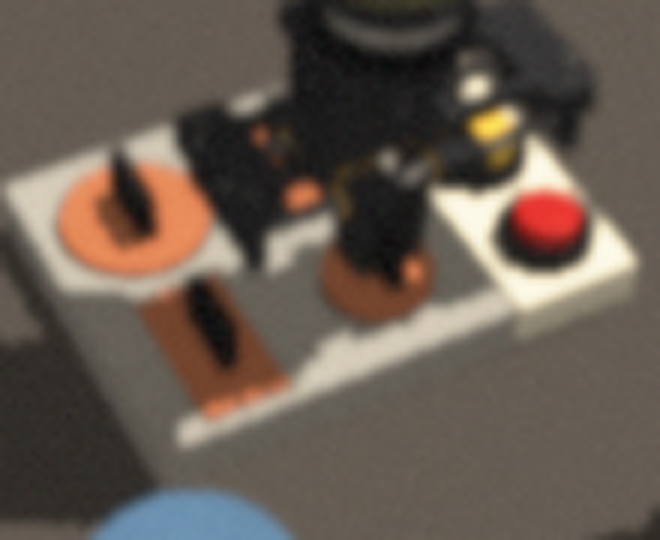

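>>> send_rows(series=[{"delta_pos": [0, 0.02, 0.3], "turn": 0, "jaw": 0.95}, {"delta_pos": [0, 0.02, 0.6], "turn": 0, "jaw": 0.95}, {"delta_pos": [0, 0.02, 0.8], "turn": 0, "jaw": 0.95}, {"delta_pos": [0, 0.02, 0.95], "turn": 0, "jaw": 0.95}, {"delta_pos": [0, 0.02, 1.0], "turn": 0, "jaw": 0.95}, {"delta_pos": [0, 0.02, 1.0], "turn": 0, "jaw": 0.95}, {"delta_pos": [0, 0.02, 1.0], "turn": 0, "jaw": 0.95}])

```text
clock: 44.72
tool_pos: [0.6105, 0.0368, 0.0456]
eef_rot: [0.748, 0.664, -0.0, 0.0]
contact_force: [-2.2, -1.2, 9.3]
opening: 0.111
```

>>> send_rows(series=[{"delta_pos": [0, 0, 0], "turn": 0, "jaw": 0.65}, {"delta_pos": [0, 0, 0], "turn": 0, "jaw": 0.65}, {"delta_pos": [0, 0, 0], "turn": 0, "jaw": 0.65}, {"delta_pos": [0, 0, 0], "turn": 0, "jaw": 0.65}, {"delta_pos": [0, 0, -3], "turn": 0, "jaw": 0.65}, {"delta_pos": [0, 0, -7], "turn": 0, "jaw": 0.65}, {"delta_pos": [0, 0, -10], "turn": 0, "jaw": 0.65}, {"delta_pos": [0, 0, -10], "turn": 0, "jaw": 0.65}])

```text
clock: 45.38
tool_pos: [0.6144, 0.038, 0.1503]
eef_rot: [0.748, 0.663, 0.005, 0.003]
contact_force: [1.0, -0.7, -0.2]
opening: 0.348
```

```bash
python3 - <<'E'
from h import *
im=vision.snapshot("scene"); cv2.imwrite("pics/s24.png",cv2.resize(im[170:290,200:340],None,fx=5,fy=5,interpolation=cv2.INTER_CUBIC))
t=cv2.imread("top_full.png").astype(float)
# buttons from the earlier unobstructed top picture
b,g,rr=t[...,0],t[...,1],t[...,2]
roi=np.zeros(t.shape[:2],bool); roi[125:200,210:250]=1
for n,m in dict(green=(g>rr+40)&(g>b+30),yellow=(rr>150)&(g>120)&(b<110),red=(rr>150)&(g<100)&(b<100)).items():
    ys,xs=np.where(m&roi); print(n,len(xs),ray("top",(xs.mean(),ys.mean()),.036).round(4))
P=np.array([.5608,-.0025]); c,s=np.cos(-.12),np.sin(-.12)
for lx in(-.06,0,.06): print(P+[c*lx-s*.13,s*lx+c*.13])
E
python3 pl.py .515 .132 .15 83.1
```

```text
green 118 [0.5172 0.1352 0.036 ]
yellow 116 [0.5795 0.1277 0.036 ]
red 99 [0.642  0.1206 0.036 ]
[0.51679407 0.13374786]
[0.57636259 0.12656512]
[0.63593111 0.11938239]
t=45.4 at [0.613  0.0375 0.1477] phi 83.1 q7 0.88 open 0.354 F [-0.7 -0.  -0.9] tilt [ 0.007  0.001 -1.   ]
delta_cm [  8.21 -10.86  -0.28] turn 0.0
```

View pics/s24.png

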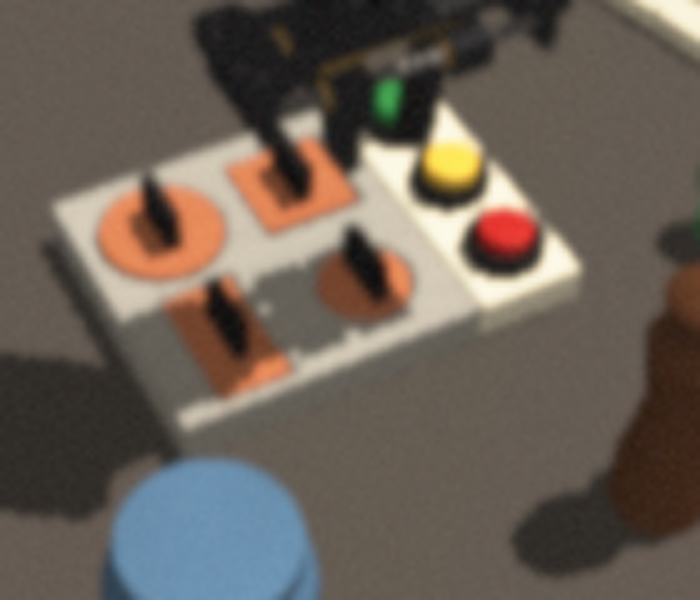

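```bash
python3 pl.py .517 .1345 .1 83.1
```

```text
t=45.4 at [0.613  0.0375 0.1477] phi 83.1 q7 0.88 open 0.354 F [-0.7 -0.  -0.9] tilt [ 0.007  0.001 -1.   ]
delta_cm [  8.47 -10.72   4.72] turn 0.0
```

>>> send_rows(series=[{"delta_pos": [2.5, -3, 0], "turn": 0, "jaw": 1}, {"delta_pos": [5, -6, 0], "turn": 0, "jaw": 1}, {"delta_pos": [7.5, -9, 0], "turn": 0, "jaw": 1}, {"delta_pos": [8.5, -10.7, 2], "turn": 0, "jaw": 1}, {"delta_pos": [8.5, -10.7, 4.7], "turn": 0, "jaw": 1}, {"delta_pos": [8.5, -10.7, 4.7], "turn": 0, "jaw": 1}, {"delta_pos": [8.5, -10.7, 4.7], "turn": 0, "jaw": 1}, {"delta_pos": [8.5, -10.7, 4.7], "turn": 0, "jaw": 1}])

```text
clock: 46.1
tool_pos: [0.5152, 0.1333, 0.0976]
eef_rot: [0.749, 0.663, -0.0, 0.0]
contact_force: [0.5, -0.5, 0.6]
opening: 0.007
```

>>> send_rows(series=[{"delta_pos": [0, 0, 1], "turn": 0, "jaw": 1}, {"delta_pos": [0, 0, 2], "turn": 0, "jaw": 1}, {"delta_pos": [0, 0, 3], "turn": 0, "jaw": 1}, {"delta_pos": [0, 0, 3], "turn": 0, "jaw": 1}, {"delta_pos": [0, 0, 3], "turn": 0, "jaw": 1}, {"delta_pos": [0, 0, 3], "turn": 0, "jaw": 1}])

```text
clock: 46.6
tool_pos: [0.5146, 0.1341, 0.0674]
eef_rot: [0.748, 0.664, -0.0, -0.0]
contact_force: [0.2, 0.8, 0.3]
opening: 0.006
```

```bash
python3 pl.py .517 .1345 .055 83.1;python3 - <<'E'
from h import *
im=vision.snapshot("scene"); cv2.imwrite("pics/s25.png",cv2.resize(im[150:260,220:340],None,fx=5,fy=5,interpolation=cv2.INTER_CUBIC))
E
```

```text
t=46.6 at [0.5146 0.1341 0.0674] phi 83.1 q7 0.54 open 0.006 F [0.2 0.8 0.3] tilt [-0.  0. -1.]
delta_cm [0.07 0.24 1.24] turn 0.0
```

View pics/s25.png

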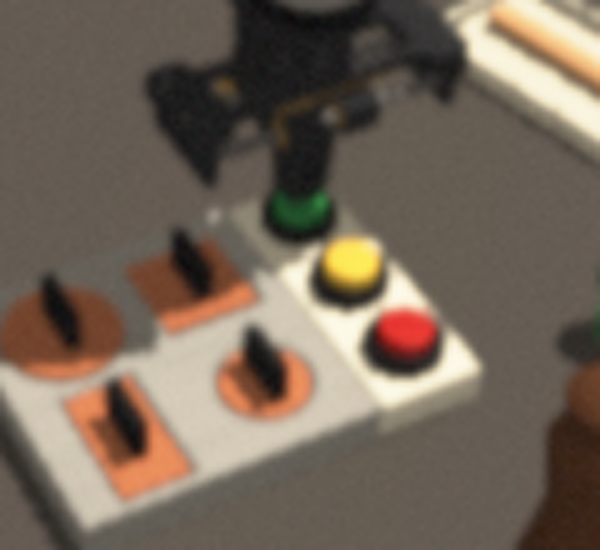

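Fingers are over the green button, so I'll press down in steps.

>>> send_rows(series=[{"delta_pos": [0, 0.24, 0.2], "turn": 0, "jaw": 1}, {"delta_pos": [0, 0.24, 0.4], "turn": 0, "jaw": 1}, {"delta_pos": [0, 0.24, 0.6], "turn": 0, "jaw": 1}, {"delta_pos": [0, 0.24, 0.8], "turn": 0, "jaw": 1}, {"delta_pos": [0, 0.24, 0.8], "turn": 0, "jaw": 1}, {"delta_pos": [0, 0.24, 0.8], "turn": 0, "jaw": 1}])

```text
clock: 47.15
tool_pos: [0.5177, 0.1338, 0.0598]
eef_rot: [0.748, 0.664, 0.001, 0.0]
contact_force: [2.0, -0.2, 3.8]
opening: 0.008
```

>>> send_rows(series=[{"delta_pos": [0, 0, 0.2], "turn": 0, "jaw": 1}, {"delta_pos": [0, 0, 0.4], "turn": 0, "jaw": 1}, {"delta_pos": [0, 0, 0.4], "turn": 0, "jaw": 1}, {"delta_pos": [0, 0, 0.4], "turn": 0, "jaw": 1}])

```text
clock: 47.48
tool_pos: [0.5177, 0.1338, 0.0572]
eef_rot: [0.748, 0.664, 0.001, 0.001]
contact_force: [-1.2, -1.5, 18.7]
opening: 0.005
```

>>> send_rows(series=[{"delta_pos": [0, 0, 0.2], "turn": 0, "jaw": 1}, {"delta_pos": [0, 0, 0.4], "turn": 0, "jaw": 1}, {"delta_pos": [0, 0, 0.4], "turn": 0, "jaw": 1}, {"delta_pos": [0, 0, 0.4], "turn": 0, "jaw": 1}])

```text
clock: 47.82
tool_pos: [0.5178, 0.1338, 0.0566]
eef_rot: [0.748, 0.664, 0.002, 0.002]
contact_force: [-6.5, -3.7, 52.3]
opening: 0.007
```

>>> send_rows(series=[{"delta_pos": [0, 0, -1], "turn": 0, "jaw": 1}, {"delta_pos": [0, 0, -3], "turn": 0, "jaw": 1}, {"delta_pos": [0, 0, -4], "turn": 0, "jaw": 1}, {"delta_pos": [0, 0, -4], "turn": 0, "jaw": 1}, {"delta_pos": [0, 0, -4], "turn": 0, "jaw": 1}, {"delta_pos": [0, 0, -4], "turn": 0, "jaw": 1}])

```text
clock: 48.32
tool_pos: [0.5162, 0.1335, 0.0906]
eef_rot: [0.748, 0.664, -0.001, -0.0]
contact_force: [0.6, 0.6, 1.2]
opening: 0.004
```

```bash
python3 pl.py .578 .127 .067 83.1
```

```text
t=48.3 at [0.5162 0.1335 0.0906] phi 83.1 q7 0.56 open 0.004 F [0.6 0.6 1.2] tilt [-0.002 -0.    -1.   ]
delta_cm [0.09 6.21 2.35] turn 0.0
```

>>> send_rows(series=[{"delta_pos": [0, 2, 0], "turn": 0, "jaw": 1}, {"delta_pos": [0, 4, 0], "turn": 0, "jaw": 1}, {"delta_pos": [0, 6.2, 0], "turn": 0, "jaw": 1}, {"delta_pos": [0, 6.2, 1.2], "turn": 0, "jaw": 1}, {"delta_pos": [0, 6.2, 2.2], "turn": 0, "jaw": 1}, {"delta_pos": [0, 6.2, 2.2], "turn": 0, "jaw": 1}, {"delta_pos": [0, 6.2, 2.2], "turn": 0, "jaw": 1}, {"delta_pos": [0, 6.2, 2.2], "turn": 0, "jaw": 1}])

```text
clock: 48.98
tool_pos: [0.5771, 0.1268, 0.069]
eef_rot: [0.748, 0.664, -0.001, -0.001]
contact_force: [0.8, 0.1, 0.1]
opening: 0.008
```

>>> send_rows(series=[{"delta_pos": [0, 0, 0], "turn": 0, "jaw": 1}, {"delta_pos": [0, 0, 0], "turn": 0, "jaw": 1}, {"delta_pos": [0, 0, 0], "turn": 0, "jaw": 1}])

```text
clock: 49.23
tool_pos: [0.5785, 0.1265, 0.07]
eef_rot: [0.748, 0.664, 0.0, 0.0]
contact_force: [0.2, -0.5, 0.4]
opening: 0.009
```

```bash
python3 pl.py .578 .127 .060 83.1;python3 - <<'E'
from h import *
im=vision.snapshot("scene"); cv2.imwrite("pics/s26.png",cv2.resize(im[150:260,220:340],None,fx=5,fy=5,interpolation=cv2.INTER_CUBIC))
E
```

```text
t=49.2 at [0.5785 0.1265 0.07  ] phi 83.2 q7 0.65 open 0.009 F [ 0.2 -0.5  0.4] tilt [ 0.001  0.    -1.   ]
delta_cm [ 0.04 -0.06  1.  ] turn 0.1
```

View pics/s26.png

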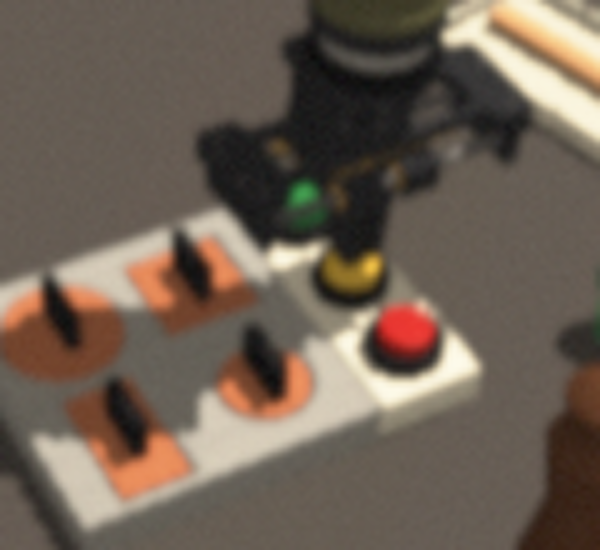

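>>> send_rows(series=[{"delta_pos": [0, -0.06, 0.3], "turn": 0, "jaw": 1}, {"delta_pos": [0, -0.06, 0.6], "turn": 0, "jaw": 1}, {"delta_pos": [0, -0.06, 0.9], "turn": 0, "jaw": 1}, {"delta_pos": [0, -0.06, 1.2], "turn": 0, "jaw": 1}, {"delta_pos": [0, -0.06, 1.35], "turn": 0, "jaw": 1}, {"delta_pos": [0, -0.06, 1.35], "turn": 0, "jaw": 1}, {"delta_pos": [0, -0.06, 1.35], "turn": 0, "jaw": 1}])

```text
clock: 49.87
tool_pos: [0.578, 0.1265, 0.0574]
eef_rot: [0.748, 0.664, 0.0, 0.0]
contact_force: [-3.3, -1.0, 14.6]
opening: 0.007
```

>>> send_rows(series=[{"delta_pos": [0, 0, 0.1], "turn": 0, "jaw": 1}, {"delta_pos": [0, 0, 0.1], "turn": 0, "jaw": 1}, {"delta_pos": [0, 0, 0.1], "turn": 0, "jaw": 1}])

```text
clock: 50.12
tool_pos: [0.578, 0.1265, 0.0572]
eef_rot: [0.748, 0.664, 0.0, 0.001]
contact_force: [-4.8, -1.1, 21.2]
opening: 0.004
```

Yellow has bottomed (0.0572, 21 N). Next is red.

>>> send_rows(series=[{"delta_pos": [0, 0, -1], "turn": 0, "jaw": 1}, {"delta_pos": [0, 0, -3], "turn": 0, "jaw": 1}, {"delta_pos": [0, 0, -3.5], "turn": 0, "jaw": 1}, {"delta_pos": [0, 0, -3.5], "turn": 0, "jaw": 1}, {"delta_pos": [0, 0, -3.5], "turn": 0, "jaw": 1}, {"delta_pos": [0, 0, -3.5], "turn": 0, "jaw": 1}])

```text
clock: 50.62
tool_pos: [0.5773, 0.1261, 0.089]
eef_rot: [0.748, 0.664, -0.001, -0.0]
contact_force: [0.1, 0.7, 0.1]
opening: 0.005
```

>>> send_rows(series=[{"delta_pos": [0, 2, 0], "turn": 0, "jaw": 1}, {"delta_pos": [0, 4, 0], "turn": 0, "jaw": 1}, {"delta_pos": [0, 6.1, 0], "turn": 0, "jaw": 1}, {"delta_pos": [0, 6.1, 1], "turn": 0, "jaw": 1}, {"delta_pos": [0, 6.1, 2], "turn": 0, "jaw": 1}, {"delta_pos": [0, 6.1, 2], "turn": 0, "jaw": 1}, {"delta_pos": [0, 6.1, 2], "turn": 0, "jaw": 1}, {"delta_pos": [0, 6.1, 2], "turn": 0, "jaw": 1}])

```text
clock: 51.28
tool_pos: [0.6372, 0.1196, 0.0696]
eef_rot: [0.748, 0.664, -0.001, -0.001]
contact_force: [-0.2, 0.9, 0.3]
opening: 0.008
```

>>> send_rows(series=[{"delta_pos": [0, 0, 0], "turn": 0, "jaw": 1}, {"delta_pos": [0, 0, 0], "turn": 0, "jaw": 1}, {"delta_pos": [0, 0, 0], "turn": 0, "jaw": 1}])

```text
clock: 51.53
tool_pos: [0.6385, 0.1193, 0.0705]
eef_rot: [0.748, 0.664, 0.0, 0.0]
contact_force: [0.7, 0.3, -0.4]
opening: 0.004
```

```bash
python3 pl.py .639 .120 .0565 83.1;python3 - <<'E'
from h import *
im=vision.snapshot("scene"); cv2.imwrite("pics/s27.png",cv2.resize(im[150:260,220:340],None,fx=5,fy=5,interpolation=cv2.INTER_CUBIC))
E
```

```text
t=51.5 at [0.6385 0.1193 0.0705] phi 83.2 q7 0.75 open 0.004 F [ 0.7  0.3 -0.4] tilt [ 0.001  0.    -1.   ]
delta_cm [0.08 0.04 1.4 ] turn 0.1
```

View pics/s27.png

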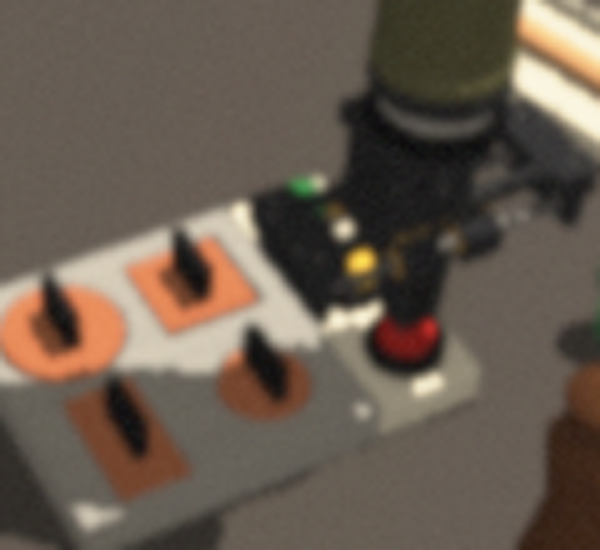

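>>> send_rows(series=[{"delta_pos": [0, 0, 0.3], "turn": 0, "jaw": 1}, {"delta_pos": [0, 0, 0.6], "turn": 0, "jaw": 1}, {"delta_pos": [0, 0, 0.9], "turn": 0, "jaw": 1}, {"delta_pos": [0, 0, 1.2], "turn": 0, "jaw": 1}, {"delta_pos": [0, 0, 1.4], "turn": 0, "jaw": 1}, {"delta_pos": [0, 0, 1.4], "turn": 0, "jaw": 1}, {"delta_pos": [0, 0, 1.4], "turn": 0, "jaw": 1}])

```text
clock: 52.17
tool_pos: [0.6387, 0.1192, 0.0574]
eef_rot: [0.748, 0.664, 0.0, 0.0]
contact_force: [-2.4, -1.8, 12.0]
opening: 0.007
```

>>> send_rows(series=[{"delta_pos": [0, 0, 0.1], "turn": 0, "jaw": 1}, {"delta_pos": [0, 0, 0.1], "turn": 0, "jaw": 1}, {"delta_pos": [0, 0, 0.1], "turn": 0, "jaw": 1}])

```text
clock: 52.42
tool_pos: [0.6387, 0.1192, 0.0573]
eef_rot: [0.748, 0.664, 0.0, 0.001]
contact_force: [-4.3, -1.9, 18.3]
opening: 0.006
```

>>> send_rows(series=[{"delta_pos": [0, 0, -1], "turn": 0, "jaw": 1}, {"delta_pos": [0, 0, -4], "turn": 0, "jaw": 1}, {"delta_pos": [0, 0, -8], "turn": 0, "jaw": 1}, {"delta_pos": [0, 0, -12], "turn": 0, "jaw": 1}, {"delta_pos": [0, 0, -16], "turn": 0, "jaw": 1}, {"delta_pos": [0, 0, -20], "turn": 0, "jaw": 1}, {"delta_pos": [0, 0, -20], "turn": 0, "jaw": 1}])

```text
clock: 53.0
tool_pos: [0.6425, 0.1212, 0.2634]
eef_rot: [0.748, 0.663, 0.007, 0.003]
contact_force: [0.7, 0.4, 0.0]
opening: 0.0
```

```bash
python3 pl.py .48 .42 .25 83.1
```

```text
t=53.0 at [0.6425 0.1212 0.2634] phi 83.1 q7 0.87 open 0.000 F [0.7 0.4 0. ] tilt [ 0.014  0.005 -1.   ]
delta_cm [ 27.71 -19.73   1.26] turn 0.0
```

Now I'll clear the view for a final check.

>>> send_rows(series=[{"delta_pos": [27.7, -19.7, 0], "turn": 0, "jaw": 1}, {"delta_pos": [27.7, -19.7, 0], "turn": 0, "jaw": 1}, {"delta_pos": [27.7, -19.7, 0], "turn": 0, "jaw": 1}, {"delta_pos": [27.7, -19.7, 0], "turn": 0, "jaw": 1}, {"delta_pos": [27.7, -19.7, 0], "turn": 0, "jaw": 1}, {"delta_pos": [27.7, -19.7, 0], "turn": 0, "jaw": 1}, {"delta_pos": [27.7, -19.7, 0], "turn": 0, "jaw": 1}, {"delta_pos": [27.7, -19.7, 0], "turn": 0, "jaw": 1}])

```text
clock: 53.67
tool_pos: [0.4777, 0.4133, 0.2545]
eef_rot: [0.748, 0.664, -0.0, 0.0]
contact_force: [1.0, -0.3, 0.9]
opening: 0.006
```

>>> send_rows(series=[{"delta_pos": [0, 0, 0], "turn": 0, "jaw": 1}, {"delta_pos": [0, 0, 0], "turn": 0, "jaw": 1}, {"delta_pos": [0, 0, 0], "turn": 0, "jaw": 1}, {"delta_pos": [0, 0, 0], "turn": 0, "jaw": 1}])

```text
clock: 54.0
tool_pos: [0.4803, 0.41, 0.2545]
eef_rot: [0.749, 0.663, -0.0, 0.001]
contact_force: [0.4, 0.2, 0.4]
opening: 0.006
```

```bash
python3 - <<'E'
from h import *
ims={"top":vision.snapshot("top"),"scene":vision.snapshot("scene")}
for n in ims: cv2.imwrite(f"pics/{n}_end.png",cv2.resize(ims[n],(800,600),interpolation=cv2.INTER_CUBIC))
cv2.imwrite("pics/c_end.png",cv2.resize(ims["top"][120:210,205:320],None,fx=6,fy=6,interpolation=cv2.INTER_CUBIC))
print(nets.boxes_of("top","insert_small_disc")[:2])
E
```

```text
[{'location': [0.3878, 0.5059], 'score': 0.72}, {'location': [0.4352, 0.5162], 'score': 0.26}]
```

View pics/scene_end.png

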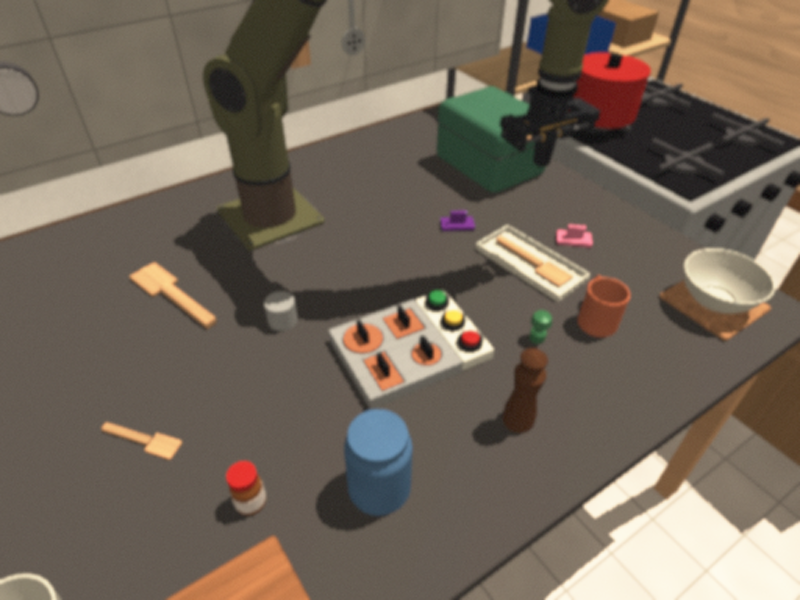

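View pics/c_end.png

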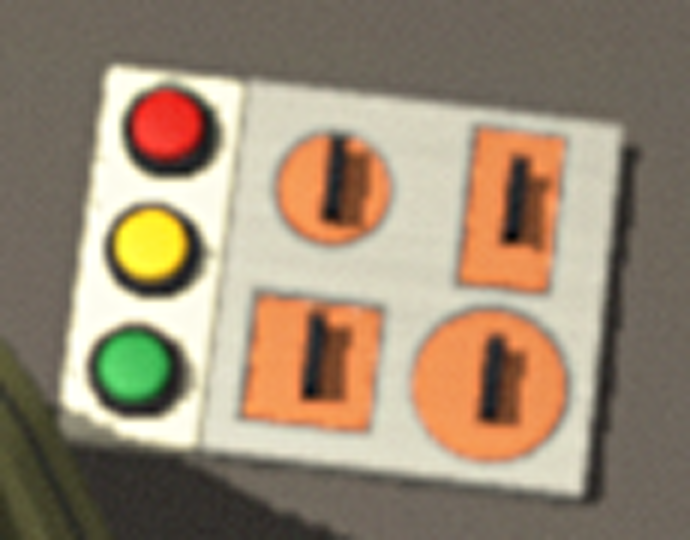

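In the final views all four inserts sit flush with fins up, the spatula is in the rest and the bystanders are where they were. Handing in.

```bash
python3 -c "
from plant import order
print(order.finish_job())"
```

```text
the job is handed in; nothing more can be done
None
```

I finished the job and handed it in at about 54 s of the 210 s allowed. The hand-in gives no verdict.

- **Spatula:** I lifted the 200 mm spatula off the press and laid it in the white rest. In the last pictures it lies inside the tray.
- **Inserts:** All four were on the counter. I seated the large disc, oblong, square and small disc in that order. Each reached the cavity floor (underside at about 18 mm, floor pushing back 5 to 15 N) and looks flush with its fin up in the final pictures.
- **Buttons:** I pressed green, then yellow, then red, each until it stopped. The bottom was at nearly the same TCP height for all three, about 57 mm. All three look up again in the final top view. I judged "all the way down" from height and force, as button travel can't be read directly.
- **Other things:** The bystanders and look-alikes were not touched and look unmoved.

**What did not go smoothly:**
- The green press reached 52 N for a moment through the closed fingertips. That is under the 120 N wrist limit and the gripper's body was clear of everything. I kept yellow and red to about 20 N.
- The large disc rubbed its cavity wall slightly (about 4 N sideways) before it seated.
- The two cameras disagreed by up to about 6 mm, so I relied on the top camera and on the force at contact.

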